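# Put the knocked-over bulb-test stand back in its place

## Robot

A 7-joint arm with a two-finger parallel gripper is mounted at the origin on the work surface. World frame = base frame: x ahead of the robot, y to its left, z up, the work surface at z = 0. Lengths are in m, angles in rad, forces in N, time in s.
With the tool pointing down it reaches from about 0.425 to 0.95 m from the base axis. Payload 4.7 kg.
Tool frame: the origin (TCP) lies on the front face of the gripper's body, between the roots of the fingers; the fingertips stand 73 mm ahead of it and the grasp point (between the pads) lies ahead of it (robot.pinch_z is the z of the grasp point in the tool frame, in m); z points along the fingers, y is the direction in which the jaws open and shut (so a half turn about z gives the same grasp; the last joint's range is limited). The gripper opens to 85 mm and grips with 20 to 120 N. Pads are 22 mm wide; open, the fingers measure 114 mm over their backs; the gripper's body (76 mm by 85 mm) begins 54 mm behind the grasp point. The pads swing forward as they close: fully open they stand 13 mm farther back than shut.
Start: joints at [1.296, 0.469, -0.049, 1.532, 0.024, 1.141, -0.082], TCP at [0.164, -0.655, 0.304] pointing down, gripper open.
Joint ranges: [-2.59, 2.59], [-0.33, 1.99], [-1.39, 1.29], [0.1, 2.45], [-1.04, 4.18], [0.21, 1.99], [-2.66, 2.66]. Speed limits (rad/s): [2.57, 2.57, 3.14, 3.14, 3.14, 3.14, 3.14].

## Interface

Orientations are given as a unit quaternion [x, y, z, w].
In Python, from cell import robot gives the robot as it stands.
- The arm moves only by the shell command python3 -m crank 'ROWS' [FORCE]. ROWS is JSON, a list of rows, each a list of 3 entries, a list of its own where there are three numbers: the turn, a rotation vector about the tool's x, y, z in rad, then the shift along the tool's x, y, z in cm, then the opening, from -1 (shut) to 1 (fully open). In form: [[[ax, ay, az], [tx, ty, tz], claw], ...]. A call has 1 to 20 rows; each row is the pose to reach, as a shift and turn from the pose commanded when the call began, along the tool's axes at that moment; what a row does not reach only later rows make up. A row lasts 1/8 s, in which the tool goes at most 62.5 mm and 10.7 degrees, less where a joint would pass 70% of its speed; a pose out of reach is approached as far as the arm can. A call with a gripper value outside its range is refused whole. The fingers move at their own pace and stop on an object; FORCE is the grip in N (left out, the last holds). Time passes only in rows, so rows that repeat a pose let the fingers close. It gives the time, the measured TCP pose, the force and the opening at its end, in the units of the state.
- robot.get_obs(): the state, without advancing time (a new reading comes with each control period).
- robot.grab_frame(name): name is "scene" or "top"; returns (picture, depth): 400x640x3 uint8, red, green, blue; 400x640 float32, m along the optical axis (not along the pixel's ray), 0 where there is no reading.
- robot.get_calibration(name): a dict with "intrinsics" (3x3 intrinsics, pixels), "eye" and "rotation" of the camera in the world. Camera axes: x right, y down, z forward; pixel columns grow to the right and rows downward; lengths in m; the calibration is good to about 2 mm. A picture is of the moment at which its call begins. get_calibration takes no time and is no camera call.
- robot.job_done(): hands the job in, once; it reports no verdict.
The state is a dict: "time": time; "joints": joint angles; "joint_velocities": joint speeds; "joint_efforts": joint torques, N m; "position": TCP position; "tool_rot": TCP orientation; "force": force on the tool from outside, world axes, zero at the start; "wrist_torque": the same for the moment, N m; "finger_gap": finger opening in m.
Only numpy, scipy, OpenCV 4.12 (cv2) and the standard library are available. Lean on these libraries where they do the work, as an engineer would, in place of code of your own. Each camera call takes 0.05 s, during which the arm holds its last target.

## Task

The test board at the back has three marked squares for bulb-test stands, but one stand has been knocked over in front of it and somebody has left a bulb carton in its square. Stand that carton upright in the white basket that already holds a carton, then set the fallen stand upright on the board, centred in the freed square with its foot square to the marks. Leave the other two stands, the carton in the basket and the other things on the table where they are.

Things in the scene. Friction and masses are not known exactly. Their poses are not given: they have to be found in the camera images.
- fallen_stand: knocked-over bulb-test stand, 165 mm, 0.5 kg: steel foot 80 x 80 x 16, round stem 22 thick, black block 48 x 48 (105 to 155 mm above the underside) with sides parallel to the foot's, brass socket 34 across, 10 high on top. Origin on the axis, 80 mm above the underside; z up the stem, x, y square to the foot. It lies on one side of foot and block, z 7 degrees below level
- stand_a: a bulb-test stand that stands upright on the test board and is to be left alone; same make as fallen_stand, 165 mm tall. Origin on the stand's axis, 80 mm above the underside of its foot; z runs up the stem
- stand_b: a bulb-test stand that stands upright on the test board and is to be left alone; same make as fallen_stand, 165 mm tall. Origin on the stand's axis, 80 mm above the underside of its foot; z runs up the stem
- stray_carton: plain cardboard bulb carton with a paper band, 62 x 62 mm and 130 mm tall, about 0.15 kg, standing on the test board in one of the three squares. Origin at the centre of its underside; z up, x and y square to its sides
- packed_carton: a carton of the same size already standing in the robot's-end half of the basket; leave it. Origin at the centre of its underside, z up
- carton_basket: white perforated plastic basket, fixed to the table, left or right of the fallen stand, 260 mm (its x) by 180 mm (its y), 70 mm high, walls and floor 5 mm thick; one carton stands in the -x half, the +x half is free. Origin at the centre of its underside; x along its length, away from the robot. Its inner floor is 5 mm above the origin
- bulb_basket: the other white basket, same size, fixed, full of clear globe bulbs that reach about 90 mm above the table; an obstacle on the other side. Origin at the centre of its underside
- test_board: flat grey board fixed to the table, 120 mm (its x) by 370 mm (its y), 12 mm thick, with three marked squares of 106 mm outlined in black, 115 mm apart along y. Origin at the centre of its underside; x points away from the robot, y to the left
- place_left (a point): centre of the left marked square, on the board's upper face; axes as the board's
- place_middle (a point): centre of the middle marked square, on the board's upper face; axes as the board's
- place_right (a point): centre of the right marked square, on the board's upper face; axes as the board's
- tape_roll: empty brown tape roll lying flat, 84 mm across, 24 mm high, 60 mm hole; leave it. Origin at the centre of its underside
- tester: small grey hand-held continuity tester lying flat, 75 x 45 x 25 mm; leave it. Origin at the centre of its underside
There are look-alikes about, which are no part of the job. Leave any blue look-alike of the stray_carton alone.

How it is judged:
By the outcome, as a careful person would: the job done as asked, in the order asked, and still so for the second after the job is handed in, with the robot touching nothing.
It also fails if it takes over 64 s, if anything falls off the work surface, if the arm or the gripper's body presses on something with over 40 N, if the wrist force passes 120 N, or if a joint passes its speed limit or range.

## Working session

There is one attempt and no reset: what is moved stays moved. The work goes in short steps, Python scripts to look and compute and a shell command to move; the robot and the scene stay as the last step left them, time stands still between calls to the robot, and variables do not carry over. Pictures are saved under pics/ and viewed, and the job is handed in when it is done.

```bash
ls; mkdir -p pics
python3 - <<'E'
from cell import robot
import cv2,numpy as np,json
print(robot.get_obs(), robot.pinch_z)
for n in("scene","top"):
    p,d=robot.grab_frame(n); cv2.imwrite(f"pics/{n}0.png",p[:,:,::-1]); np.save(f"pics/{n}0.npy",d); np.save(f"pics/{n}0rgb.npy",p)
    print(n,robot.get_calibration(n))
E
```

```text
pics
{'time': 0.0, 'joints': array([ 1.29611844,  0.46944658, -0.04855643,  1.53369628,  0.02408552,
        1.14100907, -0.08230349]), 'joint_velocities': array([-0.00032697, -0.00101243, -0.00166082,  0.0003951 ,  0.00140317,
       -0.00200454,  0.0005309 ]), 'joint_efforts': array([-1.63207073e-04, -5.10305214e+01, -4.63722157e-02, -2.37714154e+01,
        1.07892766e-02,  7.33374269e-03,  1.44608873e-05]), 'position': array([ 0.16412315, -0.65428358,  0.3028567 ]), 'tool_rot': array([ 9.92458916e-01,  1.22573753e-01, -1.59401576e-04, -9.74217464e-04]), 'force': array([-0.23147639,  0.63319415, -0.10389576]), 'wrist_torque': array([ 0.0277571 ,  0.02264407, -0.05729221]), 'finger_gap': 0.08544675701761913} 0.0539
scene {'intrinsics': array([[395.10996749,   0.        , 319.02710812],
       [  0.        , 395.10996749, 208.31978356],
       [  0.        ,   0.        ,   1.        ]]), 'eye': array([0.93418528, 0.56875953, 0.90371499]), 'rotation': array([ 0.29414202,  0.8890822 , -0.33458413, -0.1051987 ])}
top {'intrinsics': array([[371.38989051,   0.        , 313.78350492],
       [  0.        , 371.38989051, 203.24875093],
       [  0.        ,   0.        ,   1.        ]]), 'eye': array([0.30765433, 0.00762596, 1.0764593 ]), 'rotation': array([-0.70100517,  0.70537357, -0.07379929,  0.07478997])}
```

View pics/scene0.png

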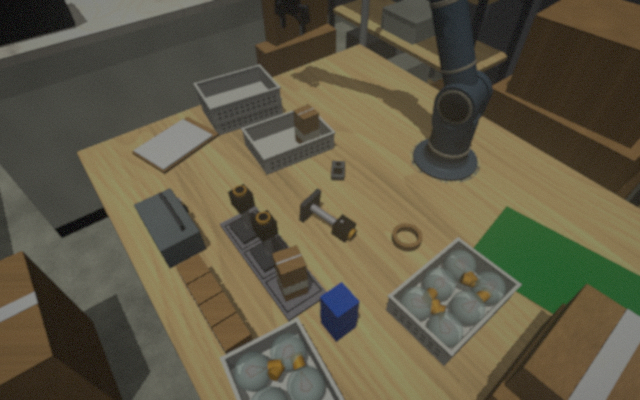

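View pics/top0.png

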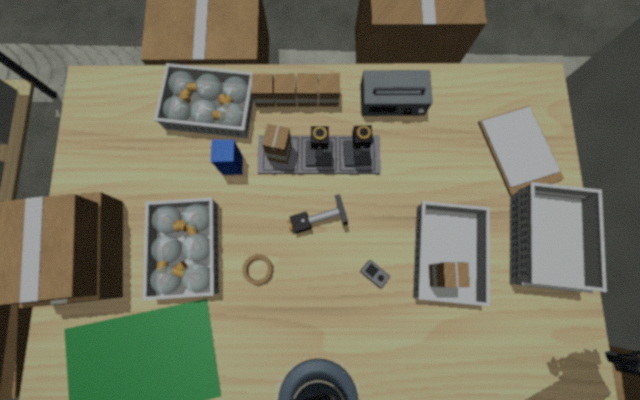

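The board's left square (top view ~(277,143)) holds the stray carton, with stands in the middle and right squares. The fallen stand lies at ~(318,217), socket to the left and foot at right. The carton basket is at ~(453,253), its far half free.

```bash
cat > h.py <<'E'
import numpy as np,cv2
from scipy.spatial.transform import Rotation as R
from cell import robot
def cloud(n,d):
    c=robot.get_calibration(n);K=c["intrinsics"]
    v,u=np.mgrid[:d.shape[0],:d.shape[1]]
    P=np.stack([(u-K[0,2])/K[0,0]*d,(v-K[1,2])/K[1,1]*d,d],-1)
    W=P@R.from_quat(c["rotation"]).as_matrix().T+c["eye"]; W[d==0]=np.nan
    return W
def proj(n,X):
    c=robot.get_calibration(n);K=c["intrinsics"]
    p=(np.atleast_2d(X)-c["eye"])@R.from_quat(c["rotation"]).as_matrix()
    return (p[:,:2]/p[:,2:])*[K[0,0],K[1,1]]+K[:2,2]
def ray(n,uv,z):
    c=robot.get_calibration(n);K=c["intrinsics"]
    uv=np.atleast_2d(uv).astype(float)
    d=np.c_[(uv-K[:2,2])/[K[0,0],K[1,1]],np.ones(len(uv))]@R.from_quat(c["rotation"]).as_matrix().T
    return c["eye"]+d*((z-c["eye"][2])/d[:,2])[:,None]
E
python3 - <<'E'
from h import *
for n in("top","scene"):
    p=np.load(f"pics/{n}0rgb.npy"); W=cloud(n,np.load(f"pics/{n}0.npy"))
    print(n,"table z",np.nanmedian(W[:,:,2]))
    # rectified height/colour map: x up .. build points
    m=(W[...,0]>.3)&(W[...,0]<.9)&(W[...,1]>-.5)&(W[...,1]<.4)
    np.savez(f"pics/{n}c.npz",P=W[m],C=p[m])
t=cv2.imread("pics/top0.png")
cv2.imwrite("pics/t1.png",cv2.resize(t[110:250,200:400],None,fx=4,fy=4,interpolation=cv2.INTER_CUBIC))
cv2.imwrite("pics/t2.png",cv2.resize(t[190:320,350:510],None,fx=4,fy=4,interpolation=cv2.INTER_CUBIC))
t=cv2.imread("pics/scene0.png")
cv2.imwrite("pics/s1.png",cv2.resize(t[170:330,210:370],None,fx=4,fy=4,interpolation=cv2.INTER_CUBIC)[:600])
E
```

```text
top table z -0.0017144592833899797
scene table z -0.0012291876863469442
```

View pics/t1.png

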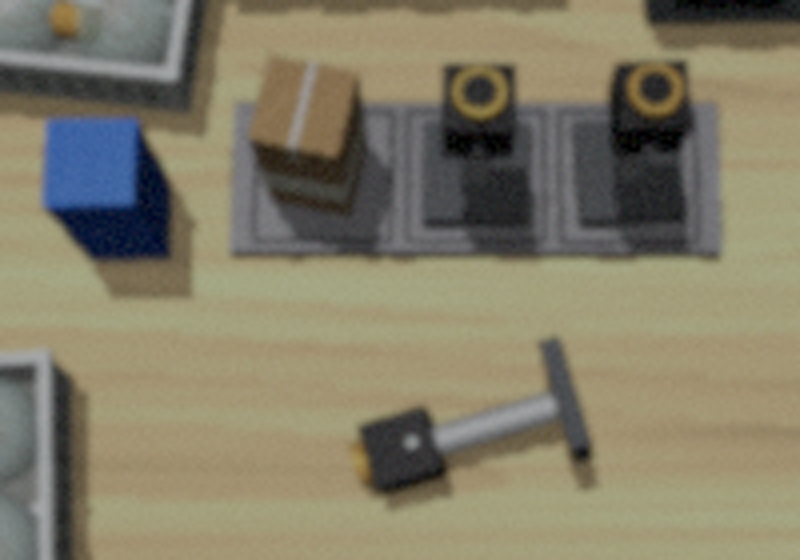

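View pics/t2.png

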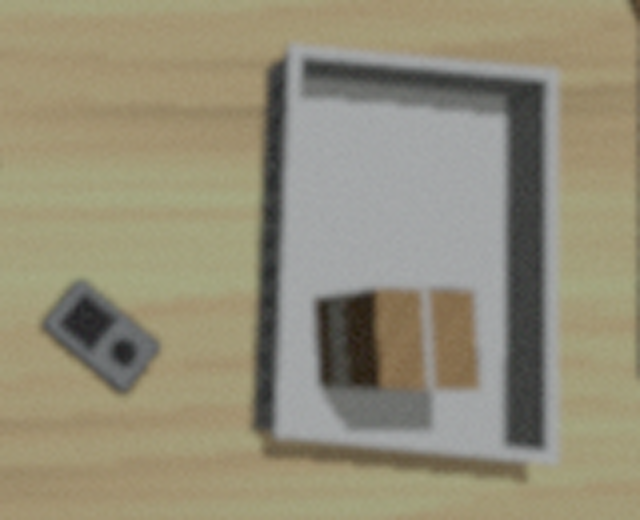

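View pics/s1.png

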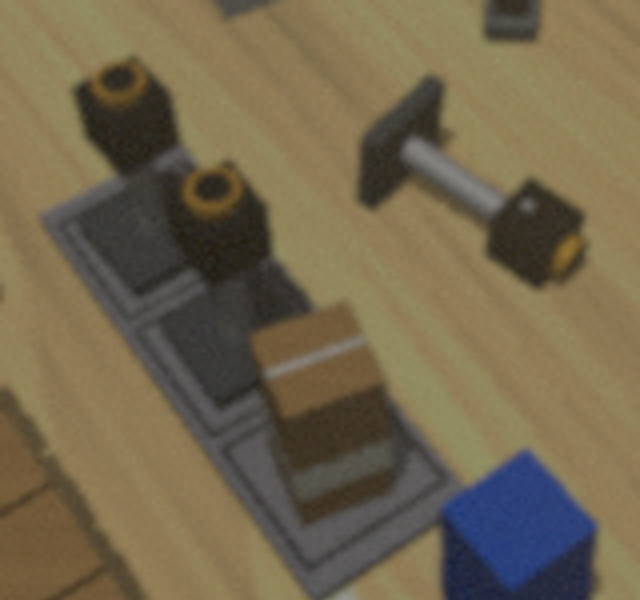

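Run:
```python
from h import *
np.set_printoptions(precision=4,suppress=True)
def t1(l): return (np.array(l)+.5)/4-.5+[200,110]
def t2(l): return (np.array(l)+.5)/4-.5+[350,190]
def s1(l): return (np.array(l)+.5)/4-.5+[210,170]
def rep(name,P):
    P=P[:,:2];c=P.mean(0);e=np.roll(P,-1,0)-P
    print(name,"c",c,"len",np.linalg.norm(e,axis=1),"ang",np.degrees(np.arctan2(e[:,1],e[:,0])))
rep("carton top",ray("top",t1([(268,58),(358,76),(347,160),(250,138)]),.142))
rep("board top",ray("top",t1([(238,102),(718,104),(718,254),(233,252)]),.012))
rep("board scene",ray("scene",s1([(40,216),(320,598),(460,487),(183,147)]),.012))
rep("carton scene",ray("scene",s1([(251,343),(282,418),(384,376),(345,302)]),.142))
rep("basket top",ray("top",t2([(289,46),(558,72),(553,460),(268,435)]),.07))
rep("packed top",ray("top",t2([(378,290),(474,290),(478,387),(378,388)]),.135))
# depth segs
D=np.load("pics/topc.npz");P=D["P"];
def seg(n,m):
    p=P[m]; r=cv2.minAreaRect(p[:,:2].astype(np.float32)); print(n,len(p),"rect",r,"z",np.percentile(p[:,2],[5,50,95]))
x,y,z=P.T
seg("carton",(x>.55)&(y>.07)&(y<.2)&(x<.8)&(z>.135)&(z<.15))
seg("packed",(x>.2)&(y>-.5)&(y<-.25)&(x<.5)&(z>.125)&(z<.15))
seg("stand",(x>.38)&(y>-.1)&(y<.09)&(x<.56)&(z>.01)&(z<.1))
seg("block",(x>.38)&(y>0.01)&(y<.09)&(x<.54)&(z>.035)&(z<.1))
seg("foot",(x>.38)&(y>-.09)&(y<-.02)&(x<.54)&(z>.05)&(z<.1))
```

```text
carton top c [0.6905 0.1082] len [0.0622 0.0599 0.0667 0.058 ] ang [-102.4179  173.4519   76.2071  -10.7452]
board top c [ 0.6872 -0.0076] len [0.366  0.119  0.3617 0.1191] ang [-90.6459 177.5516  89.3753  -0.376 ]
board scene c [ 0.689  -0.0047] len [0.3681 0.1129 0.3542 0.1173] ang [  89.9011 -175.1807  -90.8528   -2.206 ]
carton scene c [0.6948 0.1134] len [0.0548 0.0627 0.0573 0.0607] ang [  76.427   169.4939 -101.3732   -8.0843]
basket top c [ 0.3871 -0.3682] len [0.1854 0.2604 0.186  0.2631] ang [-96.0579 173.3118  84.7735  -6.8181]
packed top c [ 0.3259 -0.3454] len [0.0601 0.0593 0.0618 0.0601] ang [-90.3498 177.0734  90.2167  -4.5352]
carton 511 rect ((0.6923695206642151, 0.11152833700180054), (0.0621057003736496, 0.06325172632932663), 77.53667449951172) z [0.1373 0.1403 0.1431]
packed 579 rect ((0.32923465967178345, -0.346248984336853), (0.06541081517934799, 0.05416916310787201), 89.64830780029297) z [0.1297 0.1329 0.1359]
stand 809 rect ((0.483711302280426, 0.002850368618965149), (0.07994973659515381, 0.16328164935112), 19.054676055908203) z [0.0311 0.0475 0.0798]
block 366 rect ((0.47636401653289795, 0.046096183359622955), (0.04822783172130585, 0.07618816196918488), 15.008464813232422) z [0.0375 0.0482 0.0527]
foot 164 rect ((0.5015907287597656, -0.055848393589258194), (0.07378045469522476, 0.03650934621691704), 15.740887641906738) z [0.0728 0.0781 0.0814]
```

```bash
cat >> h.py <<'E'
def Rt(xyaw, tilt=0, about=None):
    # tool down, tool x at xyaw deg (world); y = xyaw-90
    a=np.radians(xyaw); x=np.array([np.cos(a),np.sin(a),0]); z=np.array([0,0,-1.]); 
    return R.from_matrix(np.c_[x,np.cross(z,x),z])
def rel(Rtg,p,base=None):
    o=robot.get_obs()
    R0=R.from_quat(o["tool_rot"]) if base is None else base[0]; p0=o["position"] if base is None else base[1]
    rv=(R0.inv()*Rtg).as_rotvec(); t=R0.inv().apply(np.array(p)-p0)*100
    print("rv",np.round(rv,3),"cm",np.round(t,2))
def st():
    o=robot.get_obs(); Rm=R.from_quat(o["tool_rot"]).as_matrix()
    print("t",round(o["time"],2),"p",o["position"].round(4),"j",o["joints"].round(3),"x",Rm[:,0].round(3),"y",Rm[:,1].round(3),"z",Rm[:,2].round(3),"F",o["force"].round(1),"gap",round(o["finger_gap"],4))
E
python3 - <<'E'
from h import *
rel(Rt(78.5),(.692,.111,.285))
rel(Rt(78.5),(.692,.111,.161),(Rt(78.5),np.array((.692,.111,.285))))
print(ray("top",[[(138)/4+200,205/4+110],[48/4+200,205/4+110],[138/4+200,120/4+110]],.13))
E
```

```text
rv [-2.000e-03 -1.000e-03 -1.124e+00] cm [ 69.82 -61.38   1.9 ]
rv [0. 0. 0.] cm [ 0.   0.  12.4]
[[0.62601095 0.21947731 0.13      ]
 [0.62641276 0.27962501 0.13      ]
 [0.68627641 0.22180491 0.13      ]]
```

```bash
python3 -m crank '[[[0,0,-1.124],[69.8,-61.4,1.9],1],[[0,0,-1.124],[69.8,-61.4,1.9],1],[[0,0,-1.124],[69.8,-61.4,1.9],1],[[0,0,-1.124],[69.8,-61.4,1.9],1],[[0,0,-1.124],[69.8,-61.4,1.9],1],[[0,0,-1.124],[69.8,-61.4,1.9],1],[[0,0,-1.124],[69.8,-61.4,1.9],1],[[0,0,-1.124],[69.8,-61.4,1.9],1],[[0,0,-1.124],[69.8,-61.4,1.9],1],[[0,0,-1.124],[69.8,-61.4,1.9],1],[[0,0,-1.124],[69.8,-61.4,1.9],1],[[0,0,-1.124],[69.8,-61.4,1.9],1],[[0,0,-1.124],[69.8,-61.4,1.9],1],[[0,0,-1.124],[69.8,-61.4,1.9],1],[[0,0,-1.124],[69.8,-61.4,1.9],1],[[0,0,-1.124],[69.8,-61.4,1.9],1],[[0,0,-1.124],[69.8,-61.4,1.9],1],[[0,0,-1.124],[69.8,-61.4,1.9],1]]' 30
python3 - <<'E'
from h import *
st(); rel(Rt(78.5),(.692,.111,.161))
E
```

```text
time: 2.35
position: [0.6917, 0.1085, 0.2848]
tool_rot: [0.775, 0.632, -0.001, 0.0]
force: [0.1, -0.5, 0.4]
finger_gap: 0.0856
t 2.35 p [0.6917 0.1085 0.2848] j [ 0.137  0.585 -0.549  1.464  0.318  1.183 -0.662] x [ 0.202  0.979 -0.002] y [ 0.979 -0.202 -0.   ] z [-0.    -0.002 -1.   ] F [ 0.1 -0.5  0.4] gap 0.0856
rv [-0.     0.002 -0.003] cm [ 0.27 -0.02 12.38]
```

```bash
python3 -m crank '[[[0,0,0],[0,0,5],1],[[0,0,0],[0,0,9],1],[[0,0,0],[0,0,12.4],1],[[0,0,0],[0,0,12.4],1],[[0,0,0],[0,0,12.4],0],[[0,0,0],[0,0,12.4],-1],[[0,0,0],[0,0,12.4],-1],[[0,0,0],[0,0,12.4],-1],[[0,0,0],[0,0,12.4],-1],[[0,0,0],[0,0,12.4],-1]]' 30
python3 - <<'E'
from h import *
st()
E
```

```text
time: 3.6
position: [0.6931, 0.1107, 0.1634]
tool_rot: [0.775, 0.632, 0.002, 0.001]
force: [-0.7, -0.8, 6.6]
finger_gap: 0.0617
t 3.6 p [0.6931 0.1107 0.1634] j [ 0.112  0.698 -0.509  1.567  0.389  0.975 -0.719] x [0.2   0.98  0.001] y [ 0.98  -0.2    0.004] z [ 0.004  0.    -1.   ] F [-0.7 -0.8  6.6] gap 0.0617
```

```bash
python3 -m crank '[[[0,0,0],[0,0,-3],-1],[[0,0,0],[0,0,-8],-1],[[0,0,0],[0,0,-13],-1],[[0,0,0],[0,0,-17],-1],[[0,0,0],[0,0,-18.5],-1],[[0,0,0],[0,0,-18.5],-1]]' 30
python3 - <<'E'
from h import *
st(); b=np.array([.387,-.368]); u=np.array([np.cos(np.radians(-6.2)),np.sin(np.radians(-6.2))]); g=b+.066*u; print(g)
rel(Rt(84),(*g,.335)); rel(Rt(84),(*g,.159),(Rt(84),np.array([*g,.335])))
E
```

```text
time: 4.35
position: [0.6918, 0.1108, 0.3461]
tool_rot: [0.774, 0.633, 0.0, 0.0]
force: [0.3, -0.0, -1.7]
finger_gap: 0.0619
t 4.35 p [0.6918 0.1108 0.3461] j [ 0.139  0.543 -0.564  1.389  0.292  1.292 -0.64 ] x [0.2  0.98 0.  ] y [ 0.98  -0.2    0.001] z [ 0.001 -0.    -1.   ] F [ 0.3 -0.  -1.7] gap 0.0619
[ 0.45261396 -0.37512796]
rv [ 0.001  0.    -0.096] cm [-52.39 -13.74   1.1 ]
rv [0. 0. 0.] cm [ 0.   0.  17.6]
```

```bash
python3 -m crank '[[[0,0,0],[-5,-1.3,0],-1],[[0,0,0],[-10,-2.6,0],-1],[[0,0,0],[-15,-4,0],-1],[[0,0,0],[-20,-5.3,0],-1],[[0,0,-0.05],[-25,-6.6,0],-1],[[0,0,-0.096],[-30,-7.9,0],-1],[[0,0,-0.096],[-35,-9.2,0],-1],[[0,0,-0.096],[-40,-10.5,0],-1],[[0,0,-0.096],[-45,-11.8,0],-1],[[0,0,-0.096],[-50,-13.1,0],-1],[[0,0,-0.096],[-52.4,-13.7,0],-1],[[0,0,-0.096],[-52.4,-13.7,0],-1],[[0,0,-0.096],[-52.4,-13.7,0],-1]]' 30
python3 - <<'E'
from h import *
st(); g=(.4526,-.3751); rel(Rt(84),(*g,.159))
p,d=robot.grab_frame("top"); cv2.imwrite("pics/top2.png",p[:,:,::-1])
p,d=robot.grab_frame("scene"); cv2.imwrite("pics/sc2.png",p[:,:,::-1])
E
```

```text
time: 5.98
position: [0.4534, -0.3738, 0.3445]
tool_rot: [0.743, 0.67, 0.0, -0.001]
force: [0.3, 0.6, -1.6]
finger_gap: 0.0615
t 5.97 p [ 0.4534 -0.3738  0.3445] j [ 0.983  0.333 -0.471  1.675  0.16   1.174  0.369] x [0.103 0.995 0.002] y [ 0.995 -0.103 -0.002] z [-0.001  0.003 -1.   ] F [ 0.3  0.6 -1.6] gap 0.0615
rv [-0.002 -0.002  0.002] cm [-0.18 -0.03 18.55]
```

View pics/top2.png

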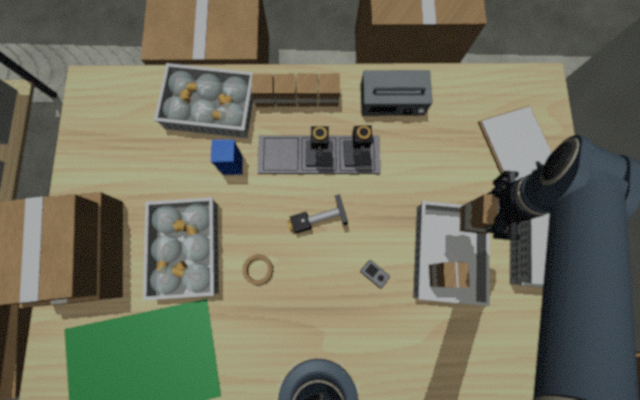

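View pics/sc2.png

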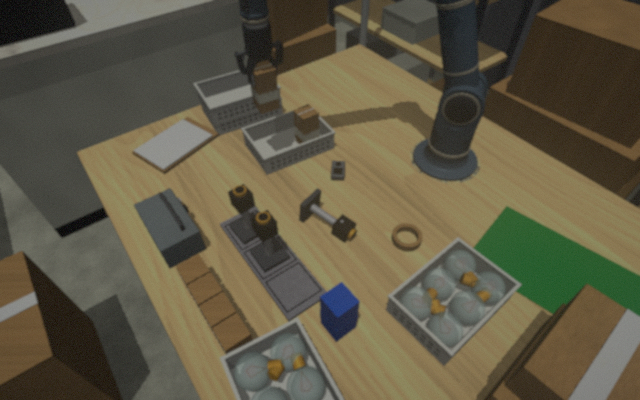

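The carton hangs upright over the far half of the basket (top view (480,215), raised); the left square is free. I'll lower it.

```bash
python3 -m crank '[[[0,0,0],[0,0,5],-1],[[0,0,0],[0,0,10],-1],[[0,0,0],[0,0,14],-1],[[0,0,0],[0,0,16.5],-1],[[0,0,0],[0,0,17.8],-1],[[0,0,0],[0,0,18.3],-1],[[0,0,0],[0,0,18.6],-1],[[0,0,0],[0,0,18.6],-1]]' 30
python3 - <<'E'
from h import *
st()
E
```

```text
time: 7.08
position: [0.4534, -0.3756, 0.1607]
tool_rot: [0.743, 0.669, 0.0, 0.001]
force: [0.3, -1.0, -1.1]
finger_gap: 0.0619
t 7.08 p [ 0.4534 -0.3756  0.1607] j [ 0.932  0.526 -0.415  1.858  0.282  0.814  0.266] x [ 0.105  0.994 -0.001] y [ 0.994 -0.105  0.001] z [ 0.001 -0.001 -1.   ] F [ 0.3 -1.  -1.1] gap 0.0619
```

```bash
python3 -m crank '[[[0,0,0],[0,0,0.3],-1],[[0,0,0],[0,0,0.5],-1],[[0,0,0],[0,0,0.5],-1],[[0,0,0],[0,0,0.5],0.5],[[0,0,0],[0,0,0.5],0.8],[[0,0,0],[0,0,0.5],1],[[0,0,0],[0,0,0.5],1],[[0,0,0],[0,0,0.5],1],[[0,0,0],[0,0,-4],1],[[0,0,0],[0,0,-9],1],[[0,0,0],[0,0,-12],1]]' 30
python3 - <<'E'
from h import *
st()
p,d=robot.grab_frame("top"); cv2.imwrite("pics/top3.png",p[:,:,::-1])
p,d=robot.grab_frame("scene"); cv2.imwrite("pics/sc3.png",cv2.resize(p[60:260,180:380,::-1],None,fx=3,fy=3))
E
```

```text
time: 8.45
position: [0.4537, -0.3756, 0.2826]
tool_rot: [0.743, 0.669, 0.0, 0.002]
force: [0.8, -0.9, 0.2]
finger_gap: 0.0853
t 8.45 p [ 0.4537 -0.3756  0.2826] j [ 0.975  0.387 -0.463  1.75   0.196  1.047  0.339] x [ 0.105  0.995 -0.002] y [ 0.995 -0.105  0.003] z [ 0.003 -0.002 -1.   ] F [ 0.8 -0.9  0.2] gap 0.0853
```

View pics/sc3.png

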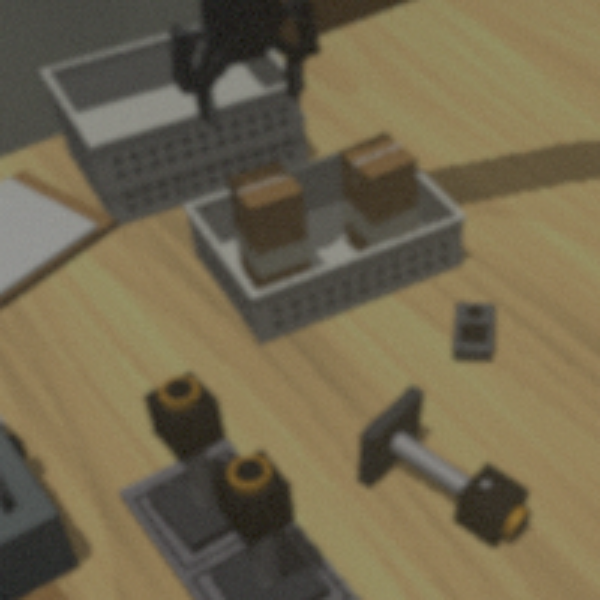

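The carton now stands upright in the basket's far half beside the packed one, with the gripper clear. Next I fit an arm model from the logged poses, so I can judge which wrist configurations reach.

```bash
cat > kin.py <<'E'
import numpy as np
from scipy.spatial.transform import Rotation as R
from scipy.optimize import least_squares
import itertools
# joints, pos, tool x, tool z
O=[([1.296,.4694,-.0486,1.5337,.0241,1.141,-.0823],[.1641,-.6543,.3029],[.970,.2433,0],[0,0,-1]),
([.137,.585,-.549,1.464,.318,1.183,-.662],[.6917,.1085,.2848],[.202,.979,-.002],[0,-.002,-1]),
([.112,.698,-.509,1.567,.389,.975,-.719],[.6931,.1107,.1634],[.2,.98,.001],[.004,0,-1]),
([.139,.543,-.564,1.389,.292,1.292,-.64],[.6918,.1108,.3461],[.2,.98,0],[.001,0,-1]),
([.983,.333,-.471,1.675,.16,1.174,.369],[.4534,-.3738,.3445],[.103,.995,.002],[-.001,.003,-1]),
([.932,.526,-.415,1.858,.282,.814,.266],[.4534,-.3756,.1607],[.105,.994,-.001],[.001,-.001,-1]),
([.975,.387,-.463,1.75,.196,1.047,.339],[.4537,-.3756,.2826],[.105,.995,-.002],[.003,-.002,-1])]
def fk(q,L,s,o7,pts=False):
    z=np.array([0,0,1.]);A=R.identity();p=z*L[0];P=[p]
    A=A*R.from_euler('z',s[0]*q[0])*R.from_euler('y',q[1]); p=p+A.apply([L[6],0,L[1]]);P.append(p)
    A=A*R.from_euler('z',s[1]*q[2])*R.from_euler('y',q[3]); p=p+A.apply([L[4],0,L[2]]);P.append(p)
    A=A*R.from_euler('z',s[2]*q[4])*R.from_euler('y',q[5]); p=p+A.apply([L[5],0,L[3]]);P.append(p)
    A=A*R.from_euler('z',s[3]*q[6]+o7)
    return (p,A,P) if pts else (p,A)
def res(v,s):
    r=[]
    for q,p,x,z in O:
        a,A=fk(q,v[:7],s,v[7]); M=A.as_matrix(); r+=list(a-p)+list(.3*(M[:,0]-x))+list(.3*(M[:,2]-z))
    return r
if __name__=="__main__":
    best=[]
    for s in itertools.product([-1,1],repeat=4):
        for o in(0,1.57,3.14,-1.57):
            f=least_squares(res,[.3,.4,.4,.25,0,0,0,o],args=(s,)); best.append((f.cost,s,f.x))
    best.sort(key=lambda t:t[0])
    for b in best[:4]: print(b[0],b[1],b[2].round(4))
    print(np.abs(res(best[0][2],best[0][1])).reshape(-1,9).max(0).round(4))
E
python3 kin.py
```

```text
0.0009281851628917235 (-1, -1, -1, -1) [-0.6304  0.5772  0.4554 -0.6336 -0.0041  0.063   0.0637  1.5709]
0.0009281851628918607 (-1, -1, -1, -1) [-0.6304  0.5772  0.4554 -0.6336 -0.0041  0.063   0.0637  1.5709]
0.0009281851628921489 (-1, -1, -1, -1) [-0.6304  0.5772  0.4554 -0.6336 -0.0041  0.063   0.0637  1.5709]
0.0009281851628924673 (-1, -1, -1, -1) [-0.6304  0.5772  0.4554 -0.6336 -0.0041  0.063   0.0637  1.5709]
[0.036  0.0136 0.0105 0.0003 0.0001 0.0002 0.0002 0.0006 0.    ]
```

```bash
cat > kin2.py <<'E'
from kin import *
s=(-1,)*4
def fk2(q,v,pts=False):
    # v: base xyz, L1 xyz, L2 xyz, L3 xyz
    p=np.array(v[0:3]);A=R.identity();P=[p]
    for i in range(3):
        A=A*R.from_euler('z',-q[2*i])*R.from_euler('y',q[2*i+1]); p=p+A.apply(v[3+3*i:6+3*i]);P.append(p)
    return p,A*R.from_euler('z',-q[6]+np.pi/2),P
def res2(v):
    r=[]
    for q,p,x,z in O: r+=list((fk2(q,v)[0]-p)/.001)
    v0=np.array([0,0,.28,0,0,.42,0,0,.4,0,0,.25])
    return np.array(r+list((v-v0)/np.array([.02,.02,.1,.05,.03,.2,.05,.03,.2,.03,.03,.15])))
f=least_squares(res2,[0,0,.28,0,0,.42,0,0,.4,0,0,.25]); V=f.x
if __name__=="__main__":
    print(V.round(4)); print(res2(V)[:21].reshape(-1,3).round(2))
E
python3 kin2.py
```

```text
[-0.000e+00 -2.000e-04  2.657e-01 -3.000e-04 -2.610e-02  5.549e-01
  1.200e-03 -1.540e-02  4.665e-01 -5.000e-04 -8.000e-04  2.613e-01]
[[-0.04  0.06 -0.11]
 [-0.05 -0.06 -0.15]
 [ 0.07 -0.    0.12]
 [-0.08  0.1   0.02]
 [ 0.19  0.14  0.03]
 [-0.26 -0.22 -0.05]
 [ 0.16 -0.03  0.15]]
```

Run:
```python
from h import *
for i in range(1):
    p,d=robot.grab_frame("top"); q,e=robot.grab_frame("scene")
t=cv2.imread("pics/top0.png").astype(float); t3=cv2.imread("pics/top3.png").astype(float); t2=cv2.imread("pics/top2.png").astype(float)
a=((t+t2+t3+p[:,:,::-1])/4).astype(np.uint8)
s=((cv2.imread("pics/scene0.png").astype(float)+cv2.imread("pics/sc2.png")+q[:,:,::-1])/3).astype(np.uint8)
cv2.imwrite("pics/tz.png",cv2.resize(a[190:240,283:355],None,fx=10,fy=10,interpolation=cv2.INTER_CUBIC))
cv2.imwrite("pics/sz.png",cv2.resize(s[185:245,295:363],None,fx=10,fy=10,interpolation=cv2.INTER_CUBIC))
```

```text
(no output)
```

View pics/tz.png

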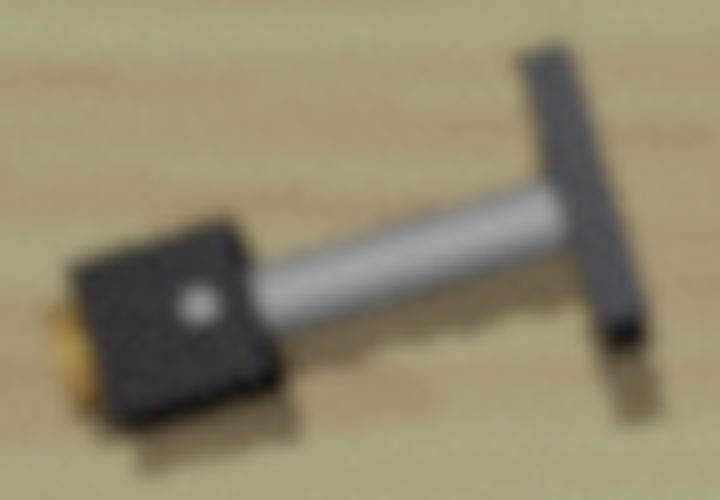

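View pics/sz.png

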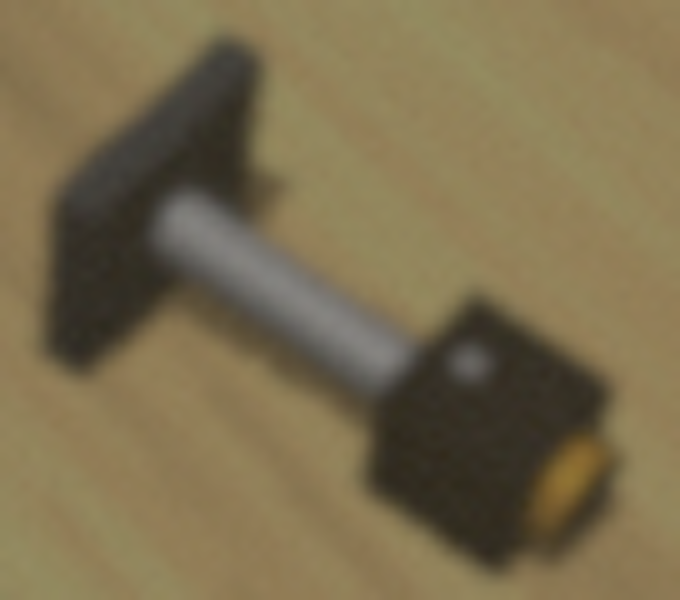

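```bash
cat > stand.py <<'E'
from h import *
from scipy.optimize import least_squares
T=[((24,1,75),(75,268)),((24,1,25),(235,222)),((40,1,-64),(522,58)),((40,1,-80),(568,45)),((40,-1,-80),(640,318)),((40,-1,-64),(600,325))]
S=[((24,-1,25),(478,297)),((24,-1,75),(610,390)),((40,-1,-80),(228,35)),((40,-1,-64),(262,60)),((-40,1,-64),(80,375)),((-24,1,75),(490,570)),((-24,1,25),(370,480))]
tilt=np.arctan2(16,139)
def pose(v):
    a=v[2]; s=np.array([np.cos(tilt)*np.cos(a),np.cos(tilt)*np.sin(a),-np.sin(tilt)])
    w=np.array([np.sin(a),-np.cos(a),0]); u=np.cross(w,s); 
    if u[2]<0: u=-u
    # height: point u=-24,z=75 at 0
    h=24*u[2]/1000-.075*s[2]
    return np.array([v[0],v[1],h]),s,w,u
def X(v,m):
    p,s,w,u=pose(v); W=abs(m[0]); return p+(m[0]*u+m[1]*W*w+m[2]*s)/1000
def res(v,split=False):
    r=[]
    for n,L,o in(("top",T,(283,190)),("scene",S,(295,185))):
        for m,px in L:
            r.append(proj(n,X(v,m))[0]-((np.array(px)+.5)/10-.5+o))
    r=np.array(r)
    return r if split else r.ravel()
v=least_squares(res,[.485,.0,np.radians(105)],loss="soft_l1",f_scale=1).x
if __name__=="__main__":
    print(v[:2],np.degrees(v[2]),pose(v)); print(res(v,True).round(1))
E
python3 stand.py
```

```text
[ 0.48892152 -0.00091786] 105.18076298155886 (array([ 0.48892152, -0.00091786,  0.03241903]), array([-0.26014738,  0.95877358, -0.11435283]), array([0.96510447, 0.26186516, 0.        ]), array([-0.02994502,  0.11036243,  0.9934402 ]))
[[-1.6 -0.5]
 [-0.6 -1. ]
 [-0.8 -0.1]
 [ 0.2 -0.5]
 [ 1.3 -0.1]
 [-0.4  0.8]
 [-0.3 -1.7]
 [ 0.9 -1.3]
 [-0.2 -1.6]
 [ 0.7 -1.2]
 [-0.2  0.1]
 [ 0.5  0.8]
 [-1.5 -0. ]]
```

```bash
cat > plan.py <<'E'
from kin2 import fk2,V
from stand import *
from scipy.spatial.transform import Slerp
lo=np.array([-2.59,-.33,-1.39,.1,-1.04,.21,-2.66]);hi=np.array([2.59,1.99,1.29,2.45,4.18,1.99,2.66])
def err(q,p,A):
    a,B,_=fk2(q,V); return np.r_[(a-p)*10,(A.inv()*B).as_rotvec()*2]
def ik(p,A,q0,reg=.01):
    f=least_squares(lambda q:np.r_[err(q,p,A),reg*(q-q0)],np.clip(q0,lo+1e-3,hi-1e-3),bounds=(lo,hi),max_nfev=60)
    e=err(f.x,p,A); return f.x,np.linalg.norm(e[:3])/10,np.linalg.norm(e[3:])/2
PZ=.0539
def tool(s,u,o,alpha,zg,ysign):
    tz=-u*np.cos(alpha)-s*np.sin(alpha); w=np.cross(s,u); ty=ysign*w; tx=np.cross(ty,tz)
    g=o+zg*s; return g-PZ*tz,R.from_matrix(np.c_[tx,ty,tz])
o0,s0,w0,u0=pose(v)
of=np.array([.6885,.109,.092]); up=np.array([0,0,1.]); yb=np.radians(-.6)
H={n:np.array([np.cos(a+yb),np.sin(a+yb),0]) for n,a in(("+x",0),("-y",-np.pi/2),("-x",np.pi),("+y",np.pi/2))}
E
cat > run1.py <<'E'
from plan import *
q0=robot.get_obs()["joints"]
for ys in(1,-1):
  for zg,al in((-.03,0),(-.03,20),(.05,30),(.05,45)):
    a=np.radians(al)
    pg,Ag=tool(s0,u0,o0,a,zg,ys)
    qg,e1,e2=ik(pg,Ag,q0)
    for hn,h in H.items():
      pf,Af=tool(up,-h,of,a,zg,ys)
      # path: lift, rotate+translate
      plift=pg+[0,0,.18]; pa=pf+[0,0,.12]
      q=qg; worst=0
      K=[(pg,Ag),(plift,Ag),(pa,Af),(pf,Af)]
      for (p1,A1),(p2,A2) in zip(K,K[1:]):
        rv=(A1.inv()*A2).as_rotvec()
        for t in np.linspace(.1,1,10):
          q,e,er=ik(p1+t*(p2-p1),A1*R.from_rotvec(rv*t),q); worst=max(worst,e+er*.1)
      print(ys,zg,al,hn,"grasp",round(e1*1e3,1),round(np.degrees(e2),1),"path",round(worst*1e3,1),"end",round(e*1e3,1),round(np.degrees(er),1),q.round(2),"turn",round(np.degrees(np.linalg.norm((Ag.inv()*Af).as_rotvec()))))
E
python3 run1.py
```

```text
1 -0.03 0 +x grasp 0.0 0.0 path 150.2 end 68.8 37.6 [-1.69  1.99  1.29  2.09 -0.93  0.21 -2.66] turn 133
1 -0.03 0 -y grasp 0.0 0.0 path 0.0 end 0.0 0.0 [-0.67  1.27  0.13  1.24  0.97  1.85  2.17] turn 170
1 -0.03 0 -x grasp 0.0 0.0 path 116.0 end 50.3 31.1 [ 0.08  1.31 -0.46  0.87 -0.09  1.99  1.05] turn 116
1 -0.03 0 +y grasp 0.0 0.0 path 0.0 end 0.0 0.0 [ 0.78  1.43 -0.93  1.48 -0.61  1.1   0.7 ] turn 98
1 -0.03 20 +x grasp 0.0 0.0 path 108.1 end 36.1 22.1 [ 0.78  1.99 -1.39  2.29  3.4   1.51 -2.66] turn 133
1 -0.03 20 -y grasp 0.0 0.0 path 0.0 end 0.0 0.0 [-0.33  1.15 -0.46  1.31  1.19  1.91  2.03] turn 170
1 -0.03 20 -x grasp 0.0 0.0 path 71.4 end 26.0 16.0 [-0.07  1.24 -0.17  0.84 -0.1   1.99  1.3 ] turn 116
1 -0.03 20 +y grasp 0.0 0.0 path 0.0 end 0.0 0.0 [ 0.82  1.32 -1.06  1.55 -0.23  0.89  0.36] turn 98
1 0.05 30 +x grasp 0.0 0.0 path 75.6 end 29.2 26.6 [-0.66  0.45  0.38  2.04  0.76  0.21 -2.66] turn 133
1 0.05 30 -y grasp 0.0 0.0 path 0.0 end 0.0 0.0 [-0.22  1.   -0.62  1.35  1.17  1.9   2.09] turn 170
1 0.05 30 -x grasp 0.0 0.0 path 61.3 end 18.4 11.4 [-0.09  1.1  -0.15 
[... 1505 characters left out ...]
 0.0 path 60.6 end 0.0 0.0 [-0.87  0.98  0.55  1.4   0.47  1.39 -0.65] turn 170
-1 0.05 30 -x grasp 0.0 0.0 path 61.3 end 18.4 11.4 [-0.09  1.1  -0.15  0.89 -0.1   1.99 -1.82] turn 116
-1 0.05 30 +y grasp 0.0 0.0 path 60.6 end 0.0 0.0 [ 0.25  0.8  -0.11  1.62 -1.04  1.23 -2.35] turn 98
-1 0.05 45 +x grasp 7.2 4.2 path 148.2 end 53.4 51.2 [ 0.85  0.85 -0.99  1.99 -1.04  0.21 -2.66] turn 133
-1 0.05 45 -y grasp 7.2 4.2 path 84.8 end 0.0 0.0 [-0.81  0.86  0.53  1.46  0.34  1.25 -0.56] turn 170
-1 0.05 45 -x grasp 7.2 4.2 path 84.8 end 0.0 0.0 [-0.14  1.06 -0.06  0.89 -0.09  1.97 -1.77] turn 116
-1 0.05 45 +y grasp 7.2 4.2 path 84.8 end 0.0 0.0 [-0.07  0.71  0.25  1.64 -1.04  1.22 -2.41] turn 98
```

```bash
cat > run2.py <<'E'
from plan import *
np.set_printoptions(precision=3,suppress=True)
import sys
def path(K,q,n=8,verb=True):
    for (p1,A1),(p2,A2) in zip(K,K[1:]):
        rv=(A1.inv()*A2).as_rotvec(); w=0
        for t in np.linspace(1/n,1,n):
          qn,e,er=ik(p1+t*(p2-p1),A1*R.from_rotvec(rv*t),q); w=max(w,e+.1*er); dq=np.abs(qn-q).max(); q=qn
          if verb=="all": print("   ",q.round(2), fk2(q,V)[0].round(2))
        P=fk2(q,V)[2]
        print("w mm",round(w*1e3,2),"q",q.round(2),"margin",np.minimum(q-lo,hi-q).min().round(2),"elbow",P[1].round(2),"wrist",P[2].round(2),"tcp",P[3].round(3),"turn",np.degrees(np.linalg.norm(rv)).round())
    return q
ob=robot.get_obs()
for al in (35,45):
  for ys in (1,):
    a=np.radians(al); zg=.05
    pg,Ag=tool(s0,u0,o0,a,zg,ys); tz=Ag.apply([0,0,1]); pg=pg-.003*tz
    pf,Af=tool(up,-H["-y"],of,a,zg,ys); pf=pf-.003*Af.apply([0,0,1])
    print("alpha",al,"grasp tcp",pg,"tz",tz,"ty",Ag.apply([0,1,0]),"final",pf,Af.apply([0,0,1]))
    path([(ob["position"],R.from_quat(ob["tool_rot"])),(pg-.1*tz,Ag),(pg,Ag),(pg+[0,0,.2],Ag),(np.array([.5,.15,.35]),Af),(pf+[0,0,.15],Af),(pf,Af)],ob["joints"])
E
python3 run2.py
```

```text
alpha 35 grasp tcp [0.466 0.083 0.069] tz [ 0.174 -0.64  -0.748] ty [ 0.965  0.262 -0.   ] final [0.689 0.156 0.175] [-0.009 -0.819 -0.574]
w mm 0.0 q [-0.3   0.6  -0.57  2.07  0.94  1.28 -1.23] margin 0.38 elbow [0.31 0.07 0.72] wrist [0.4  0.31 0.34] tcp [0.449 0.147 0.144] turn 46.0
w mm 0.0 q [-0.24  0.71 -0.48  2.14  1.12  1.15 -1.32] margin 0.31 elbow [0.36 0.06 0.69] wrist [0.42 0.25 0.27] tcp [0.466 0.083 0.069] turn 0.0
w mm 0.0 q [-0.14  0.35 -0.58  2.04  0.86  1.34 -0.91] margin 0.41 elbow [0.19 0.   0.79] wrist [0.42 0.25 0.46] tcp [0.466 0.083 0.269] turn 0.0
w mm 0.0 q [-0.06  0.61 -0.91  1.7   0.91  1.99  1.98] margin 0.0 elbow [ 0.32 -0.01  0.72] wrist [0.5  0.36 0.5 ] tcp [0.5  0.15 0.35] turn 170.0
w mm 0.0 q [-0.16  0.83 -0.71  1.28  1.13  1.99  2.26] margin 0.0 elbow [0.41 0.04 0.64] wrist [0.69 0.37 0.47] tcp [0.689 0.156 0.325] turn 0.0
w mm 0.0 q [-0.17  0.98 -0.68  1.36  1.15  1.86  2.09] margin 0.13 elbow [0.46 0.05 0.57] wrist [0.69 0.37 0.32] tcp [0.689 0.156 0.175] turn 0.0
alpha 45 grasp tcp [0.464 0.09  0.062] tz [ 0.205 -0.756 -0.622] ty [ 0.965  0.262 
[... 239 characters left out ...]
  1.14  1.3  -1.42] margin 0.34 elbow [0.38 0.11 0.65] wrist [0.41 0.29 0.22] tcp [0.464 0.09  0.062] turn 0.0
w mm 0.0 q [-0.26  0.43 -0.54  2.05  0.94  1.47 -1.04] margin 0.4 elbow [0.23 0.03 0.77] wrist [0.41 0.29 0.42] tcp [0.464 0.09  0.262] turn 0.0
w mm 0.0 q [ 0.04  0.58 -1.    1.71  0.85  1.87  2.  ] margin 0.12 elbow [ 0.3  -0.04  0.73] wrist [0.5  0.33 0.53] tcp [0.5  0.15 0.35] turn 170.0
w mm 0.0 q [-0.04  0.81 -0.87  1.29  1.09  1.94  2.25] margin 0.05 elbow [ 0.4  -0.01  0.65] wrist [0.69 0.33 0.52] tcp [0.689 0.149 0.332] turn 0.0
w mm 0.0 q [-0.05  0.96 -0.83  1.4   1.14  1.79  2.09] margin 0.2 elbow [ 0.45 -0.01  0.58] wrist [0.69 0.33 0.37] tcp [0.689 0.149 0.182] turn 0.0
```

```bash
cat > run3.py <<'E'
from plan import *
a=np.radians(45)
pg,Ag=tool(s0,u0,o0,a,.05,1); tz=Ag.apply([0,0,1]); pg=pg-.003*tz
pf,Af=tool(up,-H["-y"],of,a,.05,1); pf=pf-.003*Af.apply([0,0,1])
E
python3 - <<'E'
from run3 import *
rel(Ag,pg-.1*tz+[0,0,.14]); b=(Ag,pg-.1*tz+[0,0,.14]); rel(Ag,pg-.1*tz,b); rel(Ag,pg,b)
E
```

```text
rv [-0.166 -0.889 -0.345] cm [53.71 -6.59  1.55]
rv [0. 0. 0.] cm [10.97  0.    8.7 ]
rv [0. 0. 0.] cm [10.97  0.   18.7 ]
```

```bash
python3 -m crank '[[[0,0,0],[5,-0.7,0],1],[[0,0,0],[10,-1.3,0],1],[[-0.03,-0.15,-0.06],[15,-2,0],1],[[-0.06,-0.3,-0.12],[20,-2.6,0],1],[[-0.083,-0.44,-0.17],[25,-3.2,0.2],1],[[-0.11,-0.59,-0.23],[30,-3.8,0.5],1],[[-0.14,-0.74,-0.29],[35,-4.4,0.8],1],[[-0.166,-0.889,-0.345],[40,-5,1],1],[[-0.166,-0.889,-0.345],[45,-5.6,1.3],1],[[-0.166,-0.889,-0.345],[50,-6.2,1.5],1],[[-0.166,-0.889,-0.345],[53.7,-6.6,1.55],1],[[-0.166,-0.889,-0.345],[53.7,-6.6,1.55],1],[[-0.166,-0.889,-0.345],[53.7,-6.6,1.55],1],[[-0.166,-0.889,-0.345],[53.7,-6.6,1.55],1]]' 100
python3 - <<'E'
from run3 import *
st(); o=robot.get_obs(); print("fk",fk2(o["joints"],V)[0].round(4))
rel(Ag,pg-.1*tz); rel(Ag,pg)
E
```

```text
time: 10.4
position: [0.4436, 0.164, 0.264]
tool_rot: [0.547, 0.715, -0.265, 0.345]
force: [0.6, 0.6, -0.0]
finger_gap: 0.0851
t 10.4 p [0.4436 0.164  0.264 ] j [-0.217  0.483 -0.732  1.988  0.922  1.616 -1.111] x [-0.163  0.599 -0.784] y [ 0.965  0.261 -0.002] z [ 0.203 -0.757 -0.621] F [ 0.6  0.6 -0. ] gap 0.0851
fk [0.449  0.1426 0.2747]
rv [-0.002  0.001  0.   ] cm [11.06  0.08  8.56]
rv [-0.002  0.001  0.   ] cm [11.07  0.1  18.56]
```

```bash
python3 -m crank '[[[0,0,0],[5,0,3],1],[[0,0,0],[9,0,6],1],[[0,0,0],[11,0.1,9],1],[[0,0,0],[11,0.1,11],1],[[0,0,0],[11,0.1,11],1]]' 100
python3 - <<'E'
from run3 import *
st(); rel(Ag,pg)
p,d=robot.grab_frame("top"); cv2.imwrite("pics/top4.png",cv2.resize(p[120:270,230:430,::-1],None,fx=4,fy=4))
q,d=robot.grab_frame("scene"); cv2.imwrite("pics/sc4.png",cv2.resize(q[150:300,260:460,::-1],None,fx=4,fy=4))
E
```

```text
time: 11.02
position: [0.4495, 0.1464, 0.11]
tool_rot: [0.548, 0.714, -0.266, 0.345]
force: [0.2, -0.8, 0.5]
finger_gap: 0.0854
t 11.03 p [0.4495 0.1464 0.11  ] j [-0.266  0.739 -0.64   2.069  1.079  1.47  -1.371] x [-0.162  0.599 -0.784] y [ 0.966  0.259 -0.001] z [ 0.202 -0.758 -0.62 ] F [ 0.2 -0.8  0.5] gap 0.0854
rv [-0.003  0.002 -0.001] cm [ 0.15 -0.03  7.54]
```

View pics/top4.png

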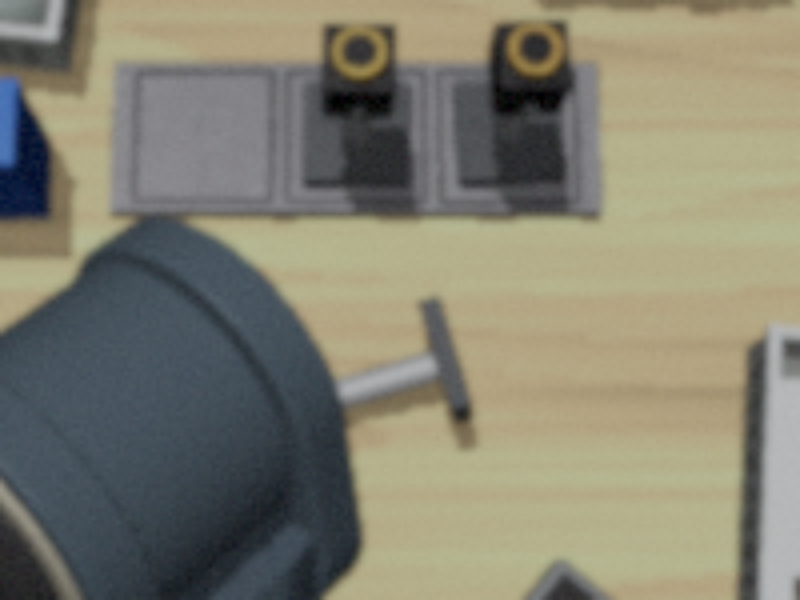

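View pics/sc4.png

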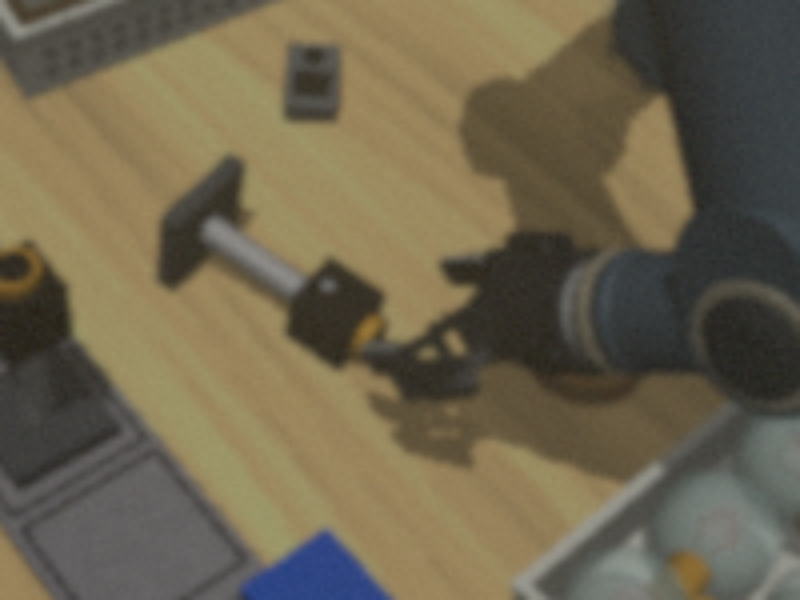

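The open jaws (scene crop (450,330)) straddle the line of the fallen block at (335,315), and the tape roll lies clear below the wrist. Now I advance and grip.

```bash
python3 -m crank '[[[0,0,0],[0.1,0,3],1],[[0,0,0],[0.15,0,5.5],1],[[0,0,0],[0.15,0,7],1],[[0,0,0],[0.15,0,7.5],1],[[0,0,0],[0.15,0,7.5],1]]' 100
python3 - <<'E'
from run3 import *
st(); rel(Ag,pg)
E
```

```text
time: 11.75
position: [0.4646, 0.0935, 0.0625]
tool_rot: [0.547, 0.715, -0.264, 0.345]
force: [-0.2, -0.0, -0.3]
finger_gap: 0.0853
t 11.75 p [0.4646 0.0935 0.0625] j [-0.206  0.804 -0.579  2.116  1.203  1.384 -1.417] x [-0.163  0.601 -0.783] y [0.965 0.262 0.001] z [ 0.206 -0.755 -0.622] F [-0.2 -0.  -0.3] gap 0.0853
rv [ 0.001 -0.001 -0.   ] cm [-0.17 -0.12  0.28]
```

```bash
python3 -m crank '[[[0,0,0],[-0.1,-0.1,0],0.4],[[0,0,0],[-0.1,-0.1,0],-0.2],[[0,0,0],[-0.1,-0.1,0],-1],[[0,0,0],[-0.1,-0.1,0],-1],[[0,0,0],[-0.1,-0.1,0],-1],[[0,0,0],[-0.1,-0.1,0],-1],[[0,0,0],[-0.1,-0.1,0],-1]]' 100
python3 - <<'E'
from run3 import *
st(); rel(Ag,pg)
E
```

```text
time: 12.62
position: [0.4637, 0.0926, 0.0633]
tool_rot: [0.547, 0.716, -0.264, 0.346]
force: [-2.7, 2.9, 6.0]
finger_gap: 0.0473
t 12.62 p [0.4637 0.0926 0.0633] j [-0.205  0.802 -0.579  2.119  1.203  1.384 -1.417] x [-0.163  0.6   -0.783] y [0.965 0.263 0.   ] z [ 0.206 -0.756 -0.622] F [-2.7  2.9  6. ] gap 0.0473
rv [ 0.001 -0.     0.   ] cm [-0.07 -0.02  0.28]
```

```bash
python3 -m crank '[[[0,0,0],[-1,0,-0.8],-1],[[0,0,0],[-3,0,-2.4],-1],[[0,0,0],[-6,0,-4.8],-1],[[0,0,0],[-9,0,-7.2],-1],[[0,0,0],[-12,0,-9.6],-1],[[0,0,0],[-15,0,-12],-1],[[0,0,0],[-17,0,-13.6],-1],[[0,0,0],[-17,0,-13.6],-1],[[0,0,0],[-17,0,-13.6],-1]]' 120
python3 - <<'E'
from run3 import *
st()
p,d=robot.grab_frame("top"); cv2.imwrite("pics/top5.png",cv2.resize(p[120:270,230:430,::-1],None,fx=4,fy=4))
q,d=robot.grab_frame("scene"); cv2.imwrite("pics/sc5.png",cv2.resize(q[100:300,250:450,::-1],None,fx=3,fy=3))
E
```

```text
time: 13.75
position: [0.4627, 0.0923, 0.279]
tool_rot: [0.547, 0.716, -0.265, 0.344]
force: [-1.6, 0.2, -6.1]
finger_gap: 0.0467
t 13.75 p [0.4627 0.0923 0.279 ] j [-0.092  0.404 -0.697  2.038  0.974  1.527 -0.993] x [-0.165  0.601 -0.782] y [ 0.965  0.262 -0.003] z [ 0.203 -0.755 -0.623] F [-1.6  0.2 -6.1] gap 0.0467
```

View pics/sc5.png

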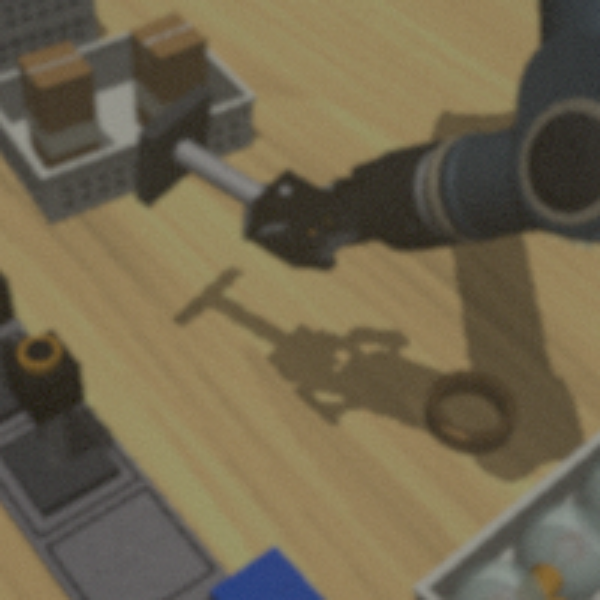

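View pics/top5.png

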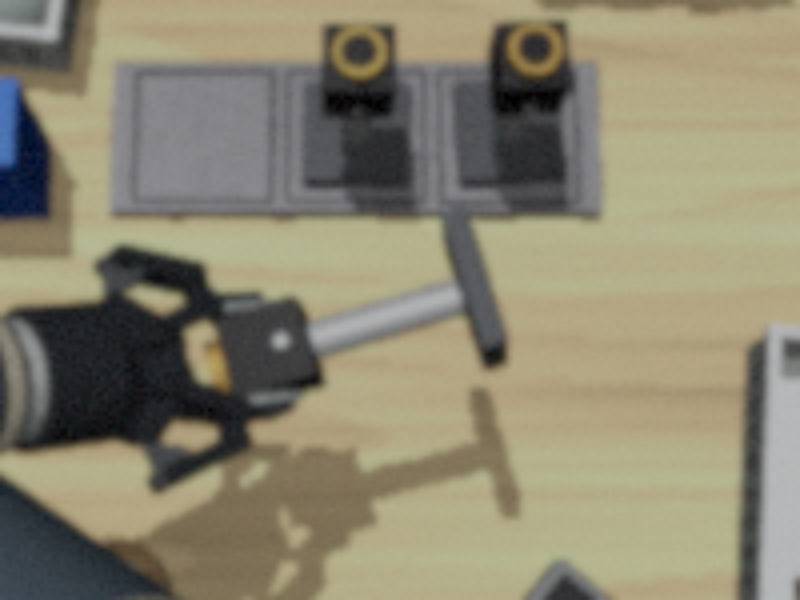

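Run:
```python
from run3 import *
for n in("top","scene"):
    p,d=robot.grab_frame(n); W=cloud(n,d).reshape(-1,3)
    m=(W[:,1]>-.12)&(W[:,1]<-.05)&(W[:,0]>.42)&(W[:,0]<.6)&(W[:,2]>.18)&(W[:,2]<.35); f=W[m]
    print(n,"foot",len(f),f.min(0).round(3),f.max(0).round(3),np.percentile(f[:,2],[5,50,97]).round(4))
    m=(W[:,1]>-.05)&(W[:,1]<.012)&(W[:,0]>.45)&(W[:,0]<.53)&(W[:,2]>.2)&(W[:,2]<.35); f=W[m]
    c=f.mean(0);U,S,Vt=np.linalg.svd(f-c); print(" stem",len(f),c.round(4),Vt[0].round(3))
print("expected s",s0, "foot top z", (X(v,(40,1,-80))[2]+.2157).round(4),(X(v,(40,1,-64))[2]+.2157).round(4),"stem top at y", )
for z in(-60,-20,20): print((o0+s0*z/1000+u0*.011+[-.001,0,.2157]).round(4))
```

```text
top foot 385 [ 0.467 -0.09   0.215] [ 0.546 -0.05   0.297] [0.238  0.292  0.2957]
 stem 271 [ 0.4919 -0.0193  0.2561] [-0.303  0.945 -0.126]
scene foot 574 [ 0.467 -0.081  0.214] [ 0.548 -0.05   0.296] [0.2213 0.2678 0.2945]
 stem 221 [ 0.499  -0.0191  0.2549] [-0.3    0.948 -0.109]
expected s [-0.26014738  0.95877358 -0.11435283] foot top z 0.297 0.2952 stem top at y
[ 0.5032 -0.0572  0.2659]
[ 0.4928 -0.0189  0.2613]
[0.4824 0.0195 0.2568]
```

```bash
cat >> kin.py <<'E'
O+=[([-.217,.483,-.732,1.988,.922,1.616,-1.111],[.4436,.164,.264],[-.163,.599,-.784],[.203,-.757,-.621]),
([-.205,.802,-.579,2.119,1.203,1.384,-1.417],[.4637,.0926,.0633],[-.163,.6,-.783],[.206,-.756,-.622]),
([-.092,.404,-.697,2.038,.974,1.527,-.993],[.4627,.0923,.279],[-.165,.601,-.782],[.203,-.755,-.623])]
E
python3 kin2.py | head -4
cat > run4.py <<'E'
from run2 import path
from plan import *
R0=R.from_matrix(np.c_[w0,np.cross(s0,w0),s0]) # stand frame: x=w
# tool at grasp
gp=np.array([.4637,.0926,.0633]); gA=R.from_quat([.547,.716,-.264,.346])
h=H["-y"]; uf=-h; wf=np.cross(s0,u0); sgn=np.sign(wf@w0); wf=sgn*np.cross(up,uf)
Rf=R.from_matrix(np.c_[wf,np.cross(up,wf),up])
D=Rf*R0.inv()
Af=D*gA; pf=of+D.apply(gp-o0)
def stand_of(p,A):  # stand pose from tool pose
    E=A*gA.inv(); return p+E.apply(o0-gp),E*R0
E
sed -i 's/^for al in/if __name__=="__main__":\n for al in/; ' run2.py
python3 - <<'E'
s=open('run2.py').read(); i=s.index('if __name__'); h,t=s[:i],s[i:]
l=t.split('\n'); t='\n'.join([l[0],l[1]]+[' '+x for x in l[2:]]); open('run2.py','w').write(h+t)
E
python3 - <<'E'
from run4 import *
o=robot.get_obs(); p0=o["position"];A0=R.from_quat(o["tool_rot"])
print("final tool",pf,Af.as_matrix().round(3))
pm=np.array([.5,.15,.36])
q=path([(p0,A0),(pm,Af),([pf[0],pf[1],.33],Af),(pf,Af)],o["joints"],verb="all",n=10)
rel(Af,pm); rv=(A0.inv()*Af).as_rotvec()
for t in np.linspace(0,1,9):
    so,SR=stand_of(p0+t*(pm-p0),A0*R.from_rotvec(rv*t)); c=np.array([SR.apply([a,b,-.08])+so for a in(-.04,.04) for b in(-.04,.04)])
    print(t,"origin",so.round(3),"s",SR.apply([0,0,1]).round(2),"min",c.min(0).round(3),"max",c.max(0).round(3))
E
```

```text
[ 0.000e+00  1.000e-04  2.374e-01  0.000e+00 -2.620e-02  5.547e-01
  6.000e-04 -1.550e-02  4.663e-01 -3.000e-04 -6.000e-04  2.332e-01]
[[-0.01  0.15 -0.08]
 [ 0.06 -0.05 -0.16]
final tool [0.689 0.151 0.185] [[-0.007 -1.    -0.009]
 [-0.707  0.011 -0.707]
 [ 0.707  0.001 -0.707]]
    [-0.05  0.4  -0.74  2.02  0.97  1.52 -0.68] [0.47 0.1  0.29]
    [-0.01  0.39 -0.79  2.    0.95  1.52 -0.36] [0.47 0.1  0.3 ]
    [ 0.03  0.4  -0.84  1.97  0.94  1.54 -0.04] [0.47 0.11 0.3 ]
    [ 0.07  0.41 -0.89  1.93  0.92  1.56  0.27] [0.48 0.12 0.31]
    [ 0.1   0.43 -0.94  1.9   0.9   1.6   0.57] [0.48 0.12 0.32]
    [ 0.13  0.46 -0.99  1.86  0.89  1.65  0.87] [0.49 0.13 0.33]
    [ 0.15  0.49 -1.03  1.82  0.88  1.72  1.16] [0.49 0.13 0.34]
    [ 0.16  0.53 -1.08  1.78  0.88  1.79  1.44] [0.49 0.14 0.34]
    [ 0.16  0.57 -1.12  1.74  0.89  1.87  1.72] [0.5  0.14 0.35]
    [ 0.16  0.62 -1.17  1.71  0.91  1.95  1.99] [0.5  0.15 0.36]
w mm 0.0 q [ 0.16  0.62 -1.17  1.71  0.91  1.95  1.99] margin 0.04 elbow [ 0.31 -0.08  0.69] wrist [0.5  0.31 0.52] tcp [0.5  0.15 0.36] turn 169.0
    [ 0.15  0.64 -1.1
[... 1858 characters left out ...]
.519 0.029 0.254] s [-0.69  0.71  0.1 ] min [ 0.535 -0.065  0.192] max [0.615 0.009 0.3  ]
0.375 origin [0.528 0.047 0.253] s [-0.79  0.54  0.28] min [ 0.559 -0.043  0.176] max [0.624 0.05  0.284]
0.5 origin [0.53  0.064 0.251] s [-0.8   0.35  0.49] min [ 0.567 -0.017  0.163] max [0.622 0.088 0.261]
0.625 origin [0.528 0.08  0.251] s [-0.7   0.19  0.69] min [0.544 0.009 0.156] max [0.624 0.12  0.235]
0.75 origin [0.521 0.093 0.253] s [-0.52  0.07  0.85] min [0.515 0.034 0.157] max [0.609 0.142 0.211]
0.875 origin [0.511 0.102 0.258] s [-0.27 -0.    0.96] min [0.485 0.054 0.168] max [0.579 0.151 0.194]
1.0 origin [0.5   0.108 0.267] s [0. 0. 1.] min [0.459 0.068 0.187] max [0.54  0.149 0.187]
```

Run:
```python
from run4 import *
pm=np.array([.5,pf[1],.32]); rel(Af,pm); rv=np.array([-.168,.303,-2.936]); print([ (rv*i/18).round(3).tolist() for i in range(1,19)])
```

```text
rv [-0.168  0.303 -2.936] cm [-0.32  5.07 -6.19]
[[-0.009, 0.017, -0.163], [-0.019, 0.034, -0.326], [-0.028, 0.05, -0.489], [-0.037, 0.067, -0.652], [-0.047, 0.084, -0.816], [-0.056, 0.101, -0.979], [-0.065, 0.118, -1.142], [-0.075, 0.135, -1.305], [-0.084, 0.152, -1.468], [-0.093, 0.168, -1.631], [-0.103, 0.185, -1.794], [-0.112, 0.202, -1.957], [-0.121, 0.219, -2.12], [-0.131, 0.236, -2.284], [-0.14, 0.252, -2.447], [-0.149, 0.269, -2.61], [-0.159, 0.286, -2.773], [-0.168, 0.303, -2.936]]
```

```bash
python3 -m crank '[[[-0.009,0.017,-0.163],[0,0.3,-0.3],-1],[[-0.019,0.034,-0.326],[0,0.6,-0.7],-1],[[-0.028,0.05,-0.489],[0,0.8,-1],-1],[[-0.037,0.067,-0.652],[0,1.1,-1.4],-1],[[-0.047,0.084,-0.816],[-0.1,1.4,-1.7],-1],[[-0.056,0.101,-0.979],[-0.1,1.7,-2.1],-1],[[-0.065,0.118,-1.142],[-0.1,2,-2.4],-1],[[-0.075,0.135,-1.305],[-0.1,2.3,-2.8],-1],[[-0.084,0.152,-1.468],[-0.2,2.5,-3.1],-1],[[-0.093,0.168,-1.631],[-0.2,2.8,-3.4],-1],[[-0.103,0.185,-1.794],[-0.2,3.1,-3.8],-1],[[-0.112,0.202,-1.957],[-0.2,3.4,-4.1],-1],[[-0.121,0.219,-2.12],[-0.2,3.7,-4.5],-1],[[-0.131,0.236,-2.284],[-0.3,3.9,-4.8],-1],[[-0.14,0.252,-2.447],[-0.3,4.2,-5.2],-1],[[-0.149,0.269,-2.61],[-0.3,4.5,-5.5],-1],[[-0.159,0.286,-2.773],[-0.3,4.8,-5.9],-1],[[-0.168,0.303,-2.936],[-0.3,5.1,-6.2],-1],[[-0.168,0.303,-2.936],[-0.3,5.1,-6.2],-1],[[-0.168,0.303,-2.936],[-0.3,5.1,-6.2],-1]]' 120
python3 - <<'E'
from run4 import *
st(); rel(Af,[pf[0],pf[1],.25])
p,d=robot.grab_frame("top"); cv2.imwrite("pics/top6.png",cv2.resize(p[100:250,210:410,::-1],None,fx=4,fy=4))
q,d=robot.grab_frame("scene"); cv2.imwrite("pics/sc6.png",cv2.resize(q[100:300,230:430,::-1],None,fx=3,fy=3))
E
```

```text
time: 16.45
position: [0.5005, 0.1508, 0.3209]
tool_rot: [-0.649, 0.658, -0.27, -0.272]
force: [0.8, 0.2, -5.4]
finger_gap: 0.0468
t 16.45 p [0.5   0.151 0.321] j [ 0.136  0.648 -1.124  1.748  0.918  1.898  1.937] x [-0.011 -0.707  0.708] y [-1.     0.013 -0.003] z [-0.007 -0.708 -0.707] F [ 0.8  0.2 -5.4] gap 0.0468
rv [-0.002 -0.001 -0.004] cm [ -5.22 -18.81   4.89]
```

View pics/sc6.png

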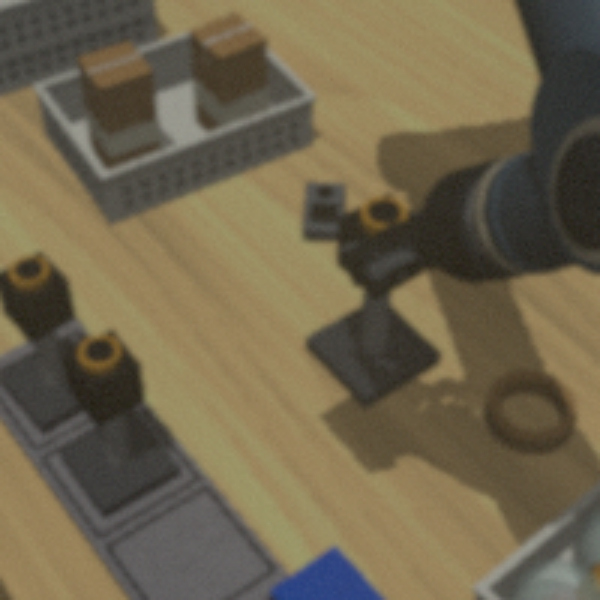

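View pics/top6.png

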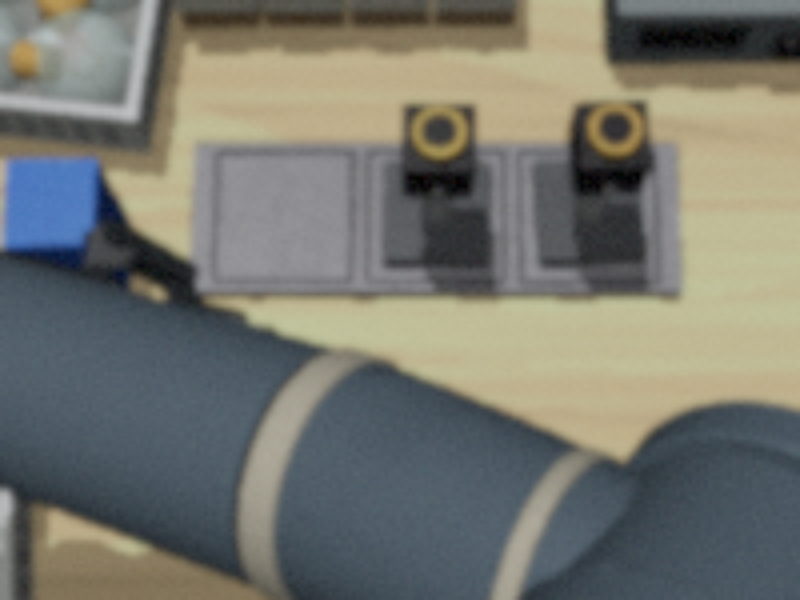

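The stand is upright in the gripper (scene crop: foot at (375,355), socket at (385,212)). Blue carton, tape roll and neighbours are undisturbed. Next I go over the left square.

```bash
python3 -m crank '[[[0,0,0],[-0.5,-3,0.5],-1],[[0,0,0],[-1.5,-7,1.5],-1],[[0,0,0],[-3,-11,2.5],-1],[[0,0,0],[-4,-15,3.5],-1],[[0,0,0],[-5,-18,4.5],-1],[[0,0,0],[-5.2,-18.8,4.9],-1],[[0,0,0],[-5.2,-18.8,4.9],-1],[[0,0,0],[-5.2,-18.8,4.9],-1]]' 120
python3 - <<'E'
from run4 import *
st(); rel(Af,[pf[0],pf[1],pf[2]+.02])
p,d=robot.grab_frame("top"); cv2.imwrite("pics/top7.png",cv2.resize(p[100:250,210:410,::-1],None,fx=4,fy=4))
q,d=robot.grab_frame("scene"); cv2.imwrite("pics/sc7.png",cv2.resize(q[190:330,210:370,::-1],None,fx=4,fy=4))
W=cloud("scene",d).reshape(-1,3)
o=robot.get_obs(); so,SR=stand_of(o["position"],R.from_quat(o["tool_rot"])); print("pred stand",so,SR.as_matrix()[:,2])
m=(abs(W[:,0]-so[0])<.05)&(abs(W[:,1]-so[1])<.05)&(abs(W[:,2]-so[2]+.064)<.012); f=W[m]
c=f.mean(0); n=np.linalg.svd(f-c)[2][2]; print("foot top",len(f),c,n*np.sign(n[2]),cv2.minAreaRect(f[:,:2].astype(np.float32)))
E
```

```text
time: 17.55
position: [0.6878, 0.1519, 0.2511]
tool_rot: [-0.65, 0.657, -0.27, -0.271]
force: [-1.2, -0.7, -5.6]
finger_gap: 0.0467
t 17.55 p [0.688 0.152 0.251] j [ 0.034  0.91  -0.96   1.376  1.176  1.905  2.149] x [-0.008 -0.708  0.707] y [-1.     0.01  -0.002] z [-0.006 -0.707 -0.708] F [-1.2 -0.7 -5.6] gap 0.0467
rv [-0.003  0.001 -0.001] cm [-3.2  -0.09  3.36]
pred stand [0.688 0.11  0.159] [-0.004 -0.001  1.   ]
foot top 791 [0.692 0.123 0.091] [0.017 0.02  1.   ] ((0.6862522959709167, 0.11345219612121582), (0.08096839487552643, 0.07971829175949097), 89.3756332397461)
```

View pics/sc7.png

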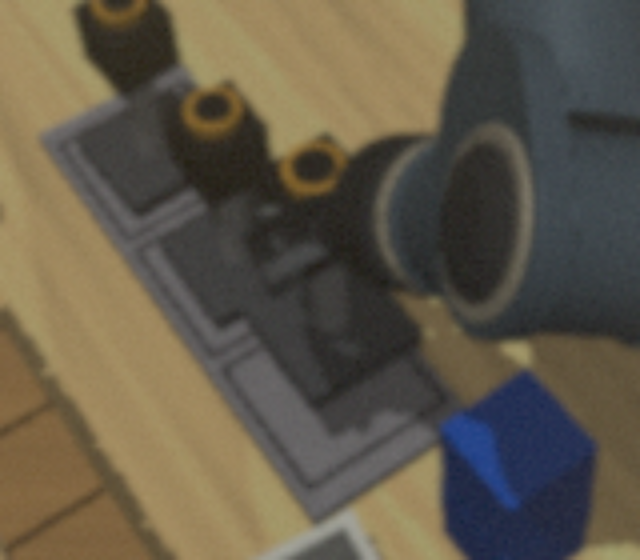

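View pics/top7.png

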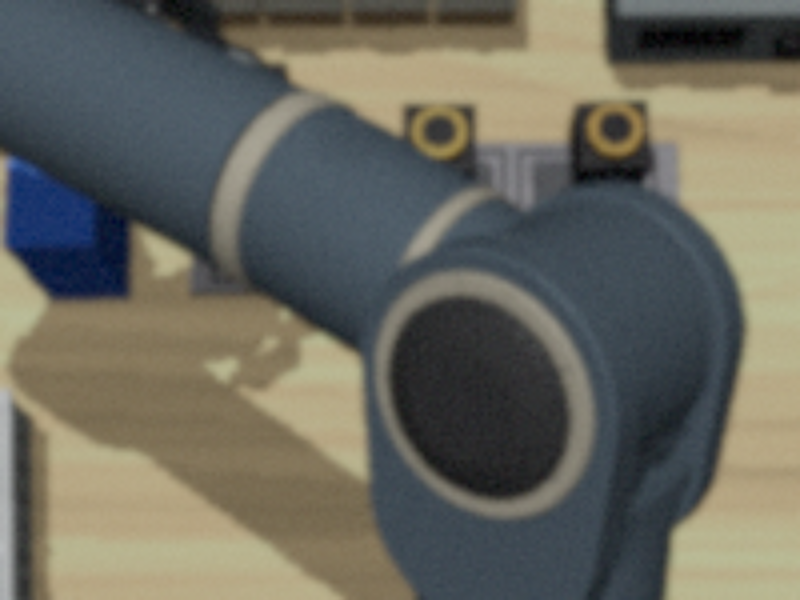

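Run:
```python
import cv2,numpy as np
a=cv2.imread("pics/sc2.png"); b=cv2.imread("pics/top3.png").astype(float)+cv2.imread("pics/top2.png"); b=(b/2).astype(np.uint8)
cv2.imwrite("pics/sqs.png",cv2.resize(a[245:320,245:330],None,fx=8,fy=8,interpolation=cv2.INTER_CUBIC))
cv2.imwrite("pics/sqt.png",cv2.resize(b[130:180,254:314],None,fx=10,fy=10,interpolation=cv2.INTER_CUBIC))
```

```text
(no output)
```

View pics/sqs.png

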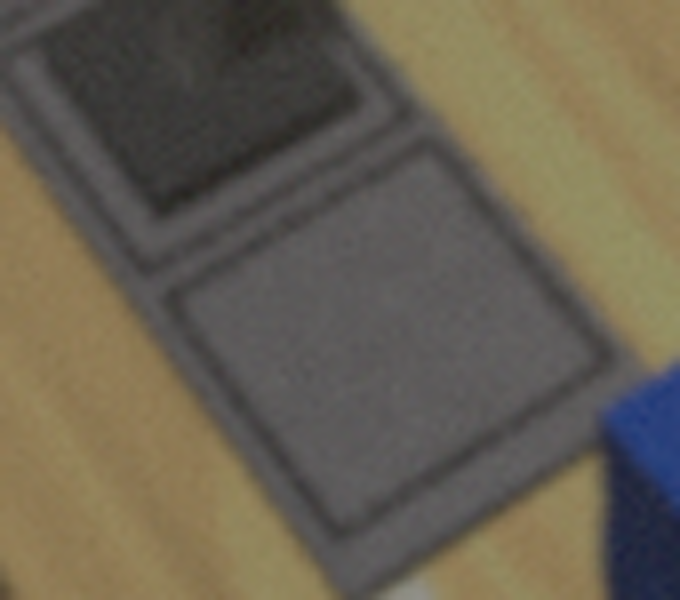

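View pics/sqt.png

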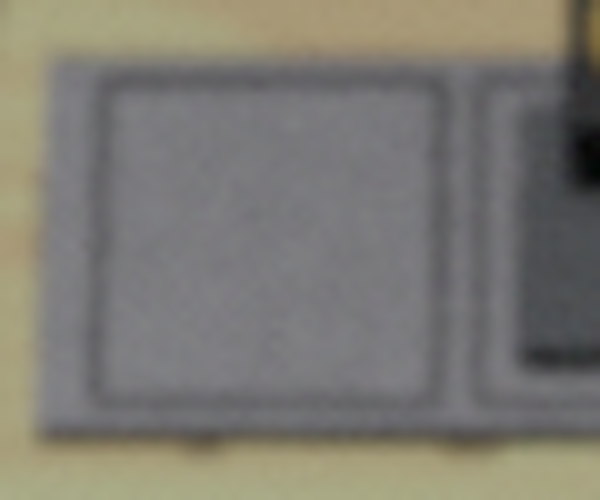

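Run:
```python
from run4 import *
def rep(name,P):
    P=P[:,:2];e=np.roll(P,-1,0)-P
    print(name,"c",P.mean(0),"len",np.linalg.norm(e,axis=1).round(4),"ang",np.degrees(np.arctan2(e[:,1],e[:,0])).round(1))
rep("scene",ray("scene",(np.array([(173,295),(432,143),(610,360),(342,530)])+.5)/8-.5+[245,245],.012))
rep("top",ray("top",(np.array([(100,80),(442,85),(440,405),(92,398)])+.5)/10-.5+[254,130],.012))
# foot corners seen now in sc7 (x4, off 210,190): front three of top face, z from TCP prediction
o=robot.get_obs(); so,SR=stand_of(o["position"],R.from_quat(o["tool_rot"])); zt=so[2]-.064; print(so,zt)
rep("foot",ray("scene",(np.array([(246,308),(318,395),(418,340)])+.5)/4-.5+[210,190],zt))
P=ray("scene",(np.array([(246,308),(318,395),(418,340)])+.5)/4-.5+[210,190],zt); print("mid of diagonal",(P[0]+P[2])/2)
W=(ray("scene",(np.array([(315,167)])+.5)/4-.5+[210,190],so[2]+.085)); print("socket",W)
W=(ray("scene",(np.array([(212,110)])+.5)/4-.5+[210,190],.177)); print("mid stand socket",W)
W=(ray("top",(np.array([(440,132),(614,130)])+.5)/4-.5+[210,100],.177)); print("stand sockets top",W)
```

```text
scene c [0.688 0.11 ] len [0.1   0.101 0.1   0.101] ang [178.8  89.5  -1.2 -90.8]
top c [0.689 0.108] len [0.104 0.102 0.104 0.101] ang [-91.3 179.8  88.4  -0.1]
[0.688 0.11  0.159] 0.09456831510702163
foot c [0.701 0.129] len [0.075 0.068 0.106] ang [ 91.6 176.  -48.9]
mid of diagonal [0.69  0.117 0.095]
socket [[0.688 0.115 0.244]]
mid stand socket [[ 0.689 -0.004  0.177]]
stand sockets top [[ 0.686 -0.008  0.177]
 [ 0.687 -0.12   0.177]]
```

```bash
python3 -m crank '[[[0,0,0],[-1,0,1],-1],[[0,0,0],[-2,0,2.2],-1],[[0,0,0],[-3,0,3.4],-1],[[0,0,0],[-3.9,0,4.1],-1],[[0,0,0],[-3.9,0,4.1],-1],[[0,0,0],[-3.9,0,4.1],-1]]' 120
python3 - <<'E'
from run4 import *
st(); rel(Af,pf)
q,d=robot.grab_frame("scene"); q2,d2=robot.grab_frame("scene"); q=((q.astype(float)+q2)/2).astype(np.uint8)
cv2.imwrite("pics/sc8.png",cv2.resize(q[235:325,245:335,::-1],None,fx=6,fy=6,interpolation=cv2.INTER_CUBIC))
o=robot.get_obs(); so,SR=stand_of(o["position"],R.from_quat(o["tool_rot"])); print("pred stand",so,SR.as_matrix()[:,2], "yaw",SR.as_matrix()[:2,0])
W=cloud("scene",(d+d2)/2).reshape(-1,3)
m=(abs(W[:,0]-so[0])<.05)&(abs(W[:,1]-so[1])<.055)&(abs(W[:,2]-so[2]+.064)<.007); f=W[m]
c=f.mean(0); n=np.linalg.svd(f-c)[2][2]; print("foot top",len(f),c,n*np.sign(n[2]),cv2.minAreaRect(f[:,:2].astype(np.float32)),np.median(f[:,2]))
E
```

```text
time: 18.4
position: [0.6888, 0.1502, 0.1941]
tool_rot: [-0.649, 0.657, -0.27, -0.271]
force: [0.5, -0.7, -5.0]
finger_gap: 0.0467
t 18.4 p [0.689 0.15  0.194] j [ 0.031  0.969 -0.939  1.409  1.201  1.854  2.091] x [-0.009 -0.708  0.707] y [-1.     0.011 -0.002] z [-0.006 -0.707 -0.708] F [ 0.5 -0.7 -5. ] gap 0.0467
rv [-0.003  0.001 -0.002] cm [-0.71  0.01  0.63]
pred stand [0.689 0.109 0.102] [-0.004 -0.001  1.   ] yaw [-1.     0.011]
foot top 602 [0.695 0.123 0.034] [0.012 0.002 1.   ] ((0.6870099306106567, 0.11245375871658325), (0.07984543591737747, 0.0800081416964531), 88.50460052490234) 0.03372237099043007
```

View pics/sc8.png

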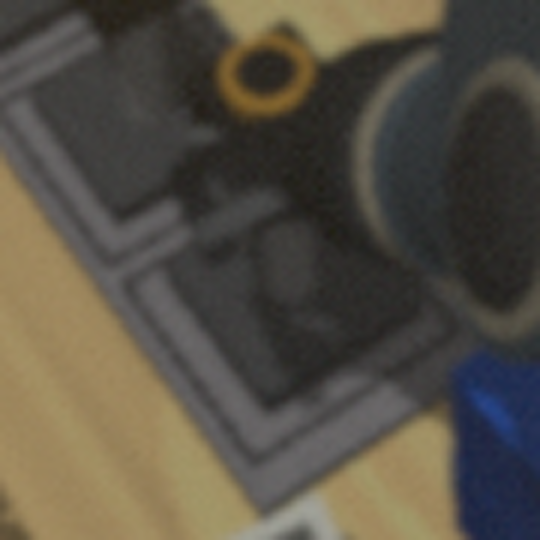

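```bash
python3 -m crank '[[[0,0,0],[-0.1,0,0.35],-1],[[0,0,0],[-0.25,0,0.5],-1],[[0,0,0],[-0.32,0,0.6],-1],[[0,0,0],[-0.32,0,0.6],-1],[[0,0,0],[-0.32,0,0.6],-1]]' 120
python3 - <<'E'
from run4 import *
st()
E
```

```text
time: 19.12
position: [0.6887, 0.1479, 0.1873]
tool_rot: [-0.649, 0.657, -0.27, -0.271]
force: [0.0, 0.4, -5.4]
finger_gap: 0.0469
t 19.12 p [0.689 0.148 0.187] j [ 0.033  0.975 -0.935  1.415  1.204  1.847  2.086] x [-0.009 -0.707  0.707] y [-1.     0.011 -0.002] z [-0.007 -0.707 -0.707] F [ 0.   0.4 -5.4] gap 0.0469
```

Not in contact yet; stepping down 1 mm per two rows.

```bash
python3 -m crank '[[[0,0,0],[-0.07,0,0.07],-1],[[0,0,0],[-0.07,0,0.07],-1]]' 120; python3 -m crank '[[[0,0,0],[-0.07,0,0.07],-1],[[0,0,0],[-0.07,0,0.07],-1]]' 120;  python3 -m crank '[[[0,0,0],[-0.04,0,0.04],-1],[[0,0,0],[-0.04,0,0.04],-1]]' 120
```

```text
time: 19.38
position: [0.6886, 0.1481, 0.1868]
tool_rot: [-0.649, 0.657, -0.27, -0.271]
force: [-0.7, 0.7, -2.5]
finger_gap: 0.0464
time: 19.62
position: [0.6886, 0.1482, 0.1867]
tool_rot: [-0.649, 0.657, -0.27, -0.271]
force: [-2.6, 1.6, 3.4]
finger_gap: 0.0468
time: 19.88
position: [0.6885, 0.1482, 0.1867]
tool_rot: [-0.649, 0.657, -0.27, -0.271]
force: [-3.1, 1.9, 5.8]
finger_gap: 0.0468
```

```bash
cat > meas.py <<'E'
from run4 import *
def meas(k,ctr=(.6885,.109)):
    q=0;D=[]
    for i in range(3):
        a,d=robot.grab_frame("scene"); q=q+a.astype(float)/3; D.append(d)
    cv2.imwrite(f"pics/sc{k}.png",cv2.resize(q.astype(np.uint8)[235:325,245:335,::-1],None,fx=6,fy=6,interpolation=cv2.INTER_CUBIC))
    W=cloud("scene",np.mean(D,0)).reshape(-1,3)
    m=(abs(W[:,0]-ctr[0])<.05)&(abs(W[:,1]-ctr[1])<.055)&(W[:,2]>.0195)&(W[:,2]<.036); f=W[m]
    print(len(f),cv2.minAreaRect(f[:,:2].astype(np.float32)),np.median(f[:,2])," x",np.percentile(f[:,0],[1,99]),"y",np.percentile(f[:,1],[1,99]))
E
python3 -c "
from meas import *
meas(9)"
```

```text
622 ((0.687415361404419, 0.11017154157161713), (0.07941600680351257, 0.07885297387838364), 89.55654907226562) 0.026251222987304812  x [0.65  0.727] y [0.073 0.149]
```

View pics/sc9.png

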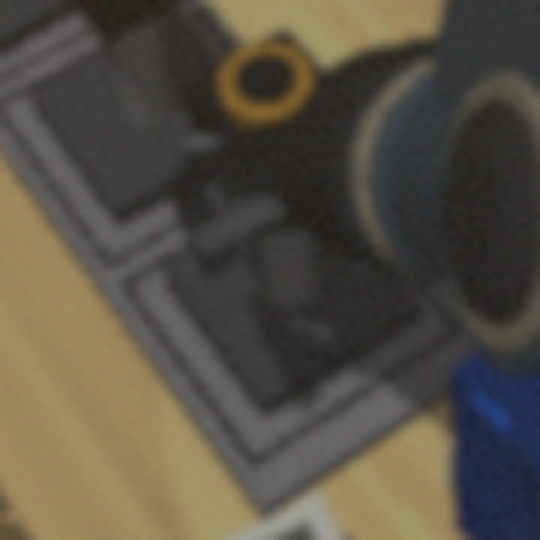

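Foot centre (0.6874, 0.1102) against square centre (0.688, 0.110), square and seated. Easing the press, releasing, and backing out along the tool axis.

```bash
python3 -m crank '[[[0,0,0],[0.08,0,-0.08],-1],[[0,0,0],[0.08,0,-0.08],-0.1],[[0,0,0],[0.08,0,-0.08],0.2],[[0,0,0],[0.08,0,-0.08],0.6],[[0,0,0],[0.08,0,-0.08],1],[[0,0,0],[0.08,0,-0.08],1],[[0,0,0],[0.08,0,-0.08],1],[[0,0,0],[0.08,0,-0.08],1]]' 40
python3 -c "
from meas import *
st(); meas(10)"
```

```text
time: 21.02
position: [0.6887, 0.1479, 0.1858]
tool_rot: [-0.649, 0.657, -0.27, -0.271]
force: [0.7, 0.1, -0.3]
finger_gap: 0.0851
t 21.02 p [0.689 0.148 0.186] j [ 0.033  0.977 -0.935  1.416  1.205  1.845  2.084] x [-0.009 -0.707  0.707] y [-1.     0.011 -0.002] z [-0.007 -0.707 -0.707] F [ 0.7  0.1 -0.3] gap 0.0851
582 ((0.6870957612991333, 0.11258065700531006), (0.07502961903810501, 0.07964624464511871), 89.20719146728516) 0.02610284666949808  x [0.65  0.727] y [0.08 0.15]
```

View pics/sc10.png

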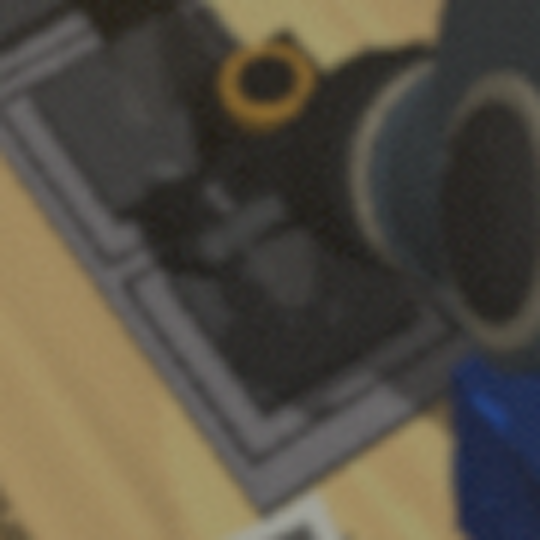

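Released: the foot edges have not moved, and the open finger now hides one corner. Backing out.

```bash
python3 -m crank '[[[0,0,0],[0,0,-1],1],[[0,0,0],[0,0,-2.5],1],[[0,0,0],[0,0,-4.5],1],[[0,0,0],[0,0,-7],1],[[0,0,0],[0,0,-10],1],[[0,0,0],[-2,0,-13],1],[[0,0,0],[-2,0,-15],1],[[0,0,0],[-2,0,-15],1]]' 40
python3 -c "
from meas import *
st()"
```

```text
time: 22.18
position: [0.6889, 0.2716, 0.2803]
tool_rot: [-0.651, 0.657, -0.27, -0.269]
force: [-0.4, -0.7, -1.0]
finger_gap: 0.0855
t 22.18 p [0.689 0.272 0.28 ] j [-0.217  0.911 -0.819  1.177  1.071  1.965  2.171] x [-0.009 -0.709  0.705] y [-1.     0.008 -0.004] z [-0.002 -0.705 -0.709] F [-0.4 -0.7 -1. ] gap 0.0855
```

```bash
python3 -m crank '[[[0,0,0],[2,3,-2],1],[[0,0,0],[3,7,-3],1],[[0,0,0],[3,12,-3],1],[[0,0,0],[3,17,-3],1],[[0,0,0],[3,22,-3],1],[[0,0,0],[3,24,-3],1],[[0,0,0],[3,24,-3],1]]' 40
python3 - <<'E'
from meas import *
st(); meas(11)
T=0
for i in range(3):
    p,d=robot.grab_frame("top"); T=T+p.astype(float)/3
T=T.astype(np.uint8); cv2.imwrite("pics/top12.png",T[:,:,::-1])
cv2.imwrite("pics/top12z.png",cv2.resize(T[110:185,200:400,::-1],None,fx=4,fy=4,interpolation=cv2.INTER_CUBIC))
s,_=robot.grab_frame("scene"); cv2.imwrite("pics/sc12.png",s[:,:,::-1])
E
```

```text
time: 23.05
position: [0.4496, 0.2706, 0.3203]
tool_rot: [-0.65, 0.657, -0.27, -0.271]
force: [0.5, 0.7, 0.2]
finger_gap: 0.0851
t 23.05 p [0.45  0.271 0.32 ] j [-0.196  0.617 -0.94   1.673  0.748  1.894  1.832] x [-0.009 -0.707  0.707] y [-1.     0.01  -0.003] z [-0.005 -0.707 -0.707] F [0.5 0.7 0.2] gap 0.0851
746 ((0.6867872476577759, 0.10996533930301666), (0.08030979335308075, 0.07981275767087936), 89.16944122314453) 0.02615915712321476  x [0.648 0.727] y [0.071 0.15 ]
```

View pics/top12.png

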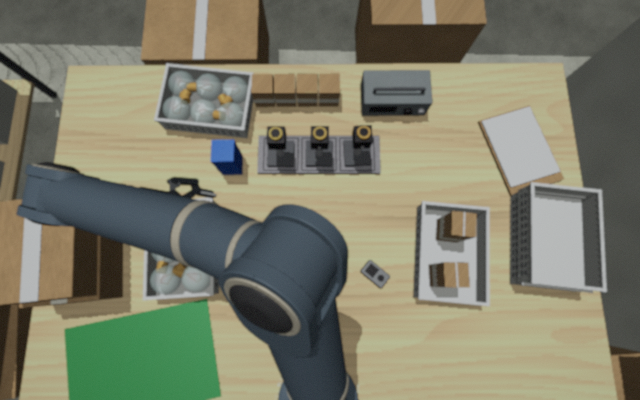

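View pics/sc12.png

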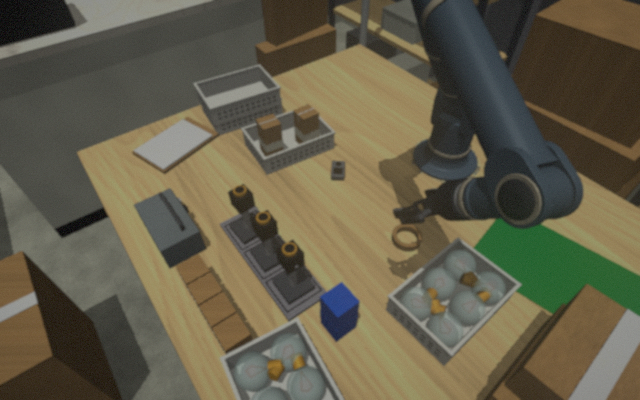

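View pics/sc11.png

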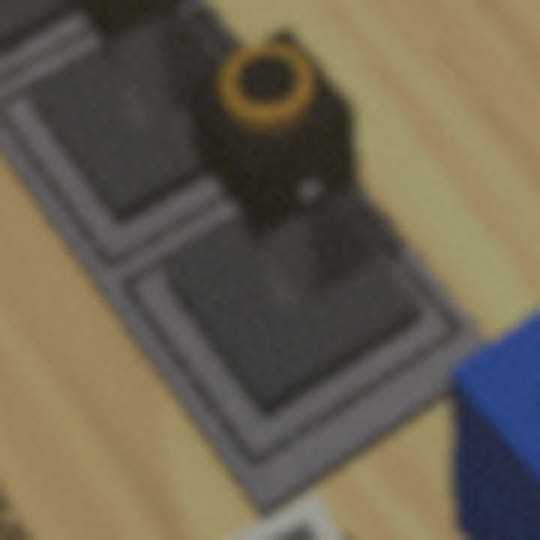

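```bash
python3 -c "
from h import *
print(robot.job_done()); st()"
```

```text
the job is handed in; nothing more can be done
None
the job is handed in; nothing more can be done
```

I finished both parts in the order asked and handed the job in at about 23 s; the hand-in gives no verdict.

- **Carton:** I lifted the stray carton from the left square and set it upright in the free far half of the white basket. In the last pictures it stands beside the packed carton, which looks unmoved.
- **Stand:** I picked up the fallen stand by its black block, turned it upright in the air, lowered it until it touched the board, and let go. I then backed the gripper out without contact.
- **Last checks on the stand:**
  - **Centring:** the foot centre measured (0.687, 0.110) against the square's centre (0.688, 0.110), so about 1 mm off.
  - **Angle:** the foot is square to the marks within about 1°.
  - **Height:** the foot's upper face read 26 mm against 28 mm expected, which fits the camera's low bias of 1–2 mm.
- **Other things:** the two other stands, the blue look-alike, the tape roll and the tester look to be where they were. I judged these by eye from the pictures rather than measuring them again.

One disagreement came up on the way. While the stand hung over the square, the camera put it 2–4 mm further left than I had calculated from the grip. I trusted the camera and moved it 2 mm before setting it down. The overhead camera puts the square's centre 1–2 mm from the other camera's figure, within the stated calibration.

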